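Burnish and inspect a seamed plaque

TASK

Sweep the loose offcuts off the plaque in the clamp with the scraper block so that they all drop into the tray below, and stand the block back on the bench outside the tray. Slide the jaw fully shut over the plaque's end, then take the burnisher and draw its ball tip slowly, at about 1 cm a second, down inside the S-shaped seam from the end by the sliding jaw to the far end, and lay the burnisher back in its rest. Then open the jaw, lift the plaque level to the height of the red pointer over the middle of the mirror, lengthwise along the mirror, hold it still there for three seconds to look at its underside, and lay it flat on the felt mat, lengthwise and within the mat's edges, leaving everything else alone.

Things in the scene. Friction and masses are not known exactly. Their poses are not given: they have to be found in the camera images.
- clamp_stand: fixed engraver's clamp in a white enamel chip tray with blue rim (260 mm in x, 340 in y, 20 high); origin: tray centre at bench height. Its bar (36 mm wide in x) carries the plaque centred, underside 55, top 67 mm up. Fixed stop at y -103 mm rises 6 mm above the plaque's top; sliding jaw at the +y end. Low side ears at |y| 83-101 mm; between them the plaque's long sides are free for fingers
- jaw (a joint): sliding jaw of the clamp, m: 0 = open, 0.018 = shut. Shutting moves it along the clamp stand's -y and brings its lip over the plaque's end (9 mm overlap, lip top 8 mm above the plaque); open, the lip's edge is at y = 108 mm, clear of the plaque. About 3 N of friction, stays where left
- jaw_knob (a point): brass knob on top of the sliding jaw, upright cylinder 16 mm in diameter; this point is on its axis 13 mm above the jaw's top and 11 mm below the knob's top; it moves with the jaw. Jaw block under it 52x52 mm
- plaque_centre (a point): centre of the plaque, half-way up: loose plate 60 mm (x) by 200 mm (y) by 12 mm, 0.32 kg, copper on its -x half, brass on +x; +y end towards the jaw at the start. Between the halves runs an open dark S-shaped seam, a channel 9 mm wide, its floor 3 mm above this point, the plaque's top 6 mm above it; its course is told under plaque
- plaque: the same plaque; origin: centre of its underside. The middle line of its seam runs straight between these points (x, y in mm from the centre): (0, 66), (7.8, 44), (7.8, 22), (0, 0), (-7.8, -22), (-7.8, -44), (0, -66); channel 3 mm deep, closed at both ends
- seam_start (a point): end of the seam next to the sliding jaw, on the channel's floor
- seam_end (a point): far end of the seam, on the channel's floor
- scrap_1: loose offcut of brass sheet bent to a small arch, 42 mm (x) by about 50 mm (y) by 18 mm high, 30 g, lying on the plaque at the start (may be absent); origin: centre of its underside
- scrap_2: loose offcut of brass sheet bent to a small arch, 42 mm (x) by about 50 mm (y) by 18 mm high, 30 g, lying on the plaque at the start (may be absent); origin: centre of its underside
- strip_1: loose silvery offcut strip, 52x16x7 mm (long along its own x), 30 g, lying across the plaque at the start (may be absent); origin: centre of its underside
- strip_2: loose silvery offcut strip, 52x16x7 mm (long along its own x), 30 g, lying across the plaque at the start (may be absent); origin: centre of its underside
- scraper_grip (a point): scraper block: rubber-edged foot 36 mm (x) by 90 mm (y), 16 mm high, under an upright wooden grip 24 mm thick (x), 84 mm long (y), top 63 mm above the foot's underside; 0.25 kg; stands on the bench. This point is in the grip's middle, 43 mm above the underside
- scraper: the same scraper block; origin: centre of its underside
- burnisher_grip (a point): ball-tipped burnisher, a stylus lying aslant in its wire rest: round wooden handle 16 mm thick, 80 mm long, then steel shaft and neck; 70 g. Its axis points 35 degrees below its own x axis (its z is up in the rest). This point is on the handle's axis, 35 mm from its front and 45 mm from its rear end, free between the rest's forks for fingers closing along y
- burnisher: the same burnisher, same origin and axes as burnisher_grip
- burnisher_tip (a point): centre of the burnisher's 6 mm steel ball tip, at (86, 0, -60.2) mm from burnisher_grip in its axes; in the rest it is 25 mm above the bench
- rest_point (a point): where burnisher_grip lies when the burnisher rests in its fixed wire rest, 85 mm above the bench; same axes as the burnisher then (ball towards +x, low). Two V forks open upward at 29 mm on either side in x; the handle's front shoulder sits against the lower fork
- view_point (a point): where the plaque's centre belongs for viewing: 180 mm above the bench over the middle of a fixed tilted inspection mirror (108x168 mm, up to 45 mm high). Its y axis is the mirror's long direction. On the -y side, 133 to 156 mm out, an upright 200 mm tall carries a red pointer at this same height
- mat_top (a point): centre of the top of a fixed grey felt mat, 140 mm (x) by 250 mm (y), 4 mm thick, for finished work
- steel_flask: bystander: grey steel flask, 68 mm wide, 252 mm tall, origin under its centre
- ring_cone: bystander: white ceramic ring cone, 46 mm wide, 100 mm tall, origin under its centre
- lighter: bystander: green lighter lying flat, 25x76x13 mm, origin under its centre
There are look-alikes about, which are no part of the job. Leave any turquoise look-alike of the scraper alone.

How it is judged:
By the outcome, as a careful person would: the job done as asked, in the order asked, and still so for the second after the job is handed in, with the robot touching nothing.
Of scrap_1, scrap_2, strip_1, strip_2 only 2 to 4 are there at a start; the rules pass over those that are not, and their reading is None.
At some moment in a run one of scrap_1, scrap_2, strip_1, strip_2, scraper may be knocked a few centimetres aside while the robot is not near it.
It also fails if it takes over 184 s, if anything falls off the work surface, if the arm or the gripper's body presses on something with over 40 N, if the wrist force passes 120 N, or if a joint passes its speed limit or range.

ROBOT

A 7-joint arm with a two-finger parallel gripper is mounted at the origin on a cart in front of the work surface, level with it; the furniture and walls round the work are solid. World frame = base frame: x ahead of the robot, y to its left, z up, the work surface at z = 0. Lengths are in m, angles in rad, forces in N, time in s.
With the tool pointing down it reaches from about 0.4 to 0.85 m from the base axis. Payload 4.5 kg.
Tool frame: the origin (TCP) lies at the very end of the fingers, on their centre line; the grasp point (between the pads) lies 19 mm behind it; z points along the fingers, y is the line along which they close (so a half turn about z gives the same grasp; the last joint's range is limited). The gripper opens to 88 mm and grips with 3 to 60 N. Pads are 18 mm wide; open, the fingers measure 123 mm over their backs; the gripper's body (75 mm by 187 mm) begins 45 mm behind the grasp point.
Start: joints at [1.207, 0.689, -0.195, 1.565, 0.157, 0.902, -0.215], TCP at [0.242, -0.576, 0.239] pointing down, gripper open.
Joint ranges: [-3.01, 3.01], [-0.46, 2.08], [-1.47, 1.51], [0.13, 2.56], [-1, 4.14], [0.04, 2.09], [-2.66, 2.66]. Speed limits (rad/s): [2.57, 2.57, 3.14, 3.14, 3.14, 3.14, 3.14].

INTERFACE

Orientations are given as a unit quaternion [x, y, z, w].
In Python, from plant import r gives the robot as it stands. The module is installed in compiled form; this text tells all that it offers.
- The arm moves only by the tool step_arm, never from a script. Its argument "increments" is a list of rows, each a list of 2 entries, a list of its own where there are three numbers: the shift along the world's x, y, z in cm, then the turn, a rotation vector about the world's x, y, z in degrees. A call has exactly 10 rows; each row shifts and turns the commanded pose from where the row before left it; what a row does not reach is not made up. A row lasts 1/10 s, in which the tool goes at most 50 mm and 8.59 degrees, less where a joint would pass 70% of its speed; a pose out of reach is approached as far as the arm can. A call is refused whole if a number of a shift passes 5 or a number of a turn 8.59, either way. A call with a gripper value outside its range is refused whole. "fingers" is the opening, from 0 (shut) to 1 (fully open), set as the call begins (left out, the last holds). The fingers move at their own pace and stop on an object; "grip_force" is the grip in N (left out, the last holds). Time passes only in rows, so rows that do not move let the fingers close, or fill a call up. It gives the time, the measured TCP pose, the force, the opening and the grip force at its end, in the units of the state.
- r.get_state(): the state, without advancing time (a new reading comes with each control period).
- r.snapshot(name): name is "scene" or "top" or "wrist"; returns (picture, depth): 384x512x3 uint8, red, green, blue; 384x512 float32, m along the optical axis (not along the pixel's ray), 0 where there is no reading.
- r.calibration(name): a dict with "fov_y" (degrees; the focal length in pixels is half the picture's height over the tangent of half this angle, whatever the lens; pixels are square), "cx", "cy" (the principal point, pixels), "k1" (the pictures are not rectified: a ray, as slopes to the right and down, at radius r is drawn at 1 + k1 r^2 times it, then the intrinsics apply), "R" (3x3) and "t" (3): a world point X has camera coordinates R X + t. Camera axes: x right, y down, z forward; pixel columns grow to the right and rows downward; lengths in m; the calibration is good to about 2 mm. A picture is of the moment at which its call begins: read the wrist's pose just before it. calibration takes no time and is no camera call; for the wrist camera it gives the pose at the moment of the call.
- r.finish_job(): hands the job in; it is judged then, once.
The state is a dict: "clock": time; "q": joint angles; "qd": joint speeds; "joint_torque": joint torques, N m; "tool_pos": TCP position; "eef_rot": TCP orientation; "contact_force": force on the tool from outside, world axes, zero at the start; "moment": the same for the moment, N m; "opening": opening from 0.0 (shut) to 1.0 (fully open); "finger_force": force on a finger pad.
Only numpy, scipy, OpenCV 4.12 (cv2) and the standard library are available. Lean on these libraries where they do the work, as an engineer would, in place of code of your own. Each camera call takes 0.05 s, during which the arm holds its last target. There are 200 camera calls.

## Working session

There is one attempt and no reset: what is moved stays moved. The work goes in short steps, Python scripts to look and compute and a tool call to move; the robot and the scene stay as the last step left them, time stands still between calls to the robot, and variables do not carry over. Pictures are saved under pics/ and viewed, at most 14 in all, crops included, and the job is handed in when it is done.

Besides the shell and the picture viewer there is one more tool, called after "Call:" by a JSON object that holds its "method" and its "body", one argument or row to a line. step_arm: Moves the arm, as the interface text tells. Its arguments: {"type":"object","properties":{"increments":{"type":"array","items":{"type":"array"}},"fingers":{"type":"number"},"grip_force":{"type":"number"}},"required":["increments"]}

```bash
mkdir -p pics; cat > h.py <<'E'
import numpy as np, cv2
from plant import r
from scipy.spatial.transform import Rotation as Rot
def snap(name,fn=None):
    c=r.calibration(name); p,d=r.snapshot(name)
    if fn: np.savez('pics/'+fn+'.npz',p=p,d=d,**{k:np.array(v) for k,v in c.items()}); cv2.imwrite('pics/'+fn+'.png',p[:,:,::-1])
    return c,p,d
def load(fn):
    z=np.load('pics/'+fn+'.npz'); return z,z['p'],z['d']
def ray(c,u,v):
    f=192/np.tan(np.radians(float(c['fov_y']))/2)
    a=np.array([(np.asarray(u,float)-c['cx'])/f,(np.asarray(v,float)-c['cy'])/f]); s=a.copy()
    for _ in range(30): s=a/(1+float(c['k1'])*(s**2).sum(0))
    return s
def world(c,d,u,v):
    "pixels -> world via depth"
    s=ray(c,u,v); z=d[np.asarray(v).astype(int),np.asarray(u).astype(int)]
    X=np.stack([s[0]*z,s[1]*z,z]); return (np.array(c['R']).T@(X.reshape(3,-1)-np.array(c['t']).reshape(3,1))).T
def cloud(c,d):
    v,u=np.mgrid[0:384,0:512]; return world(c,d,u,v).reshape(384,512,3)
def onz(c,u,v,z):
    "pixel ray meets height z"
    s=ray(c,u,v); R=np.array(c['R']); t=np.array(c['t']); o=-R.T@t; g=R.T@np.array([s[0],s[1],1]); return o+g*(z-o[2])/g[2]
def proj(c,X):
    f=192/np.tan(np.radians(float(c['fov_y']))/2); X=np.atleast_2d(X)@np.array(c['R']).T+np.array(c['t']); s=X[:,:2]/X[:,2:]
    s=s*(1+float(c['k1'])*(s**2).sum(1,keepdims=True)); return s*f+[float(c['cx']),float(c['cy'])]
E
python3 - <<'E'
from h import *
for n in ('scene','top'):
    c,p,d=snap(n,n+'0'); print(n,c['fov_y'],c['k1'],np.round(-np.array(c['R']).T@c['t'],3),(d>0).mean())
    cv2.imwrite(f'pics/{n}0b.png',cv2.resize(p[:,:,::-1],(800,600)))
s=r.get_state(); print(s['clock'],s['tool_pos'],s['eef_rot'],s['opening'])
print(Rot.from_quat(s['eef_rot']).as_matrix().round(2))
E
```

```text
scene 51.80262016686722 -0.0857301816288348 [-0.552 -0.967  0.808] 0.9959004720052084
top 50.074748133556234 -0.04863858254872651 [ 0.361 -0.146  1.654] 0.9959615071614584
0.1 [ 0.24183402 -0.57568475  0.2380123 ] [ 9.80281266e-01  1.97605522e-01 -2.26654942e-04 -8.03712343e-04] 1.0001963606639572
[[ 0.92  0.39 -0.  ]
 [ 0.39 -0.92  0.  ]
 [-0.   -0.   -1.  ]]
```

View pics/top0b.png

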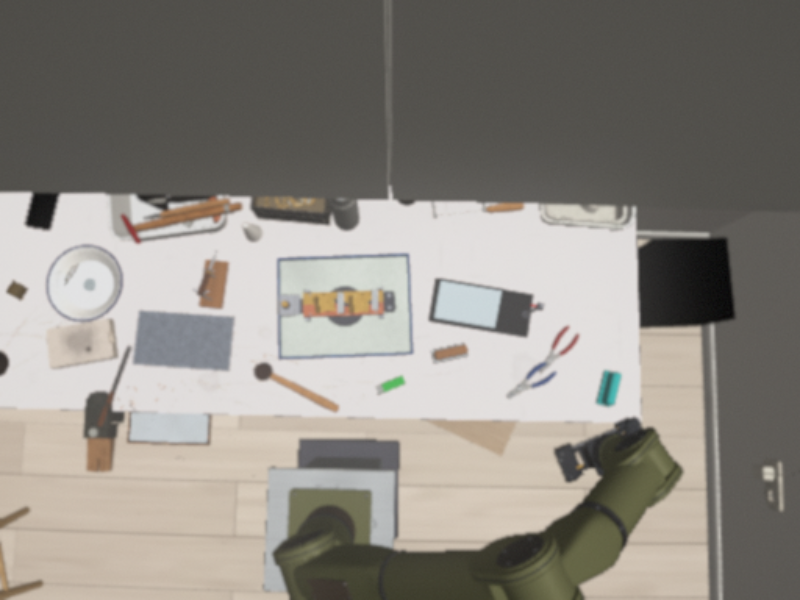

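View pics/scene0b.png

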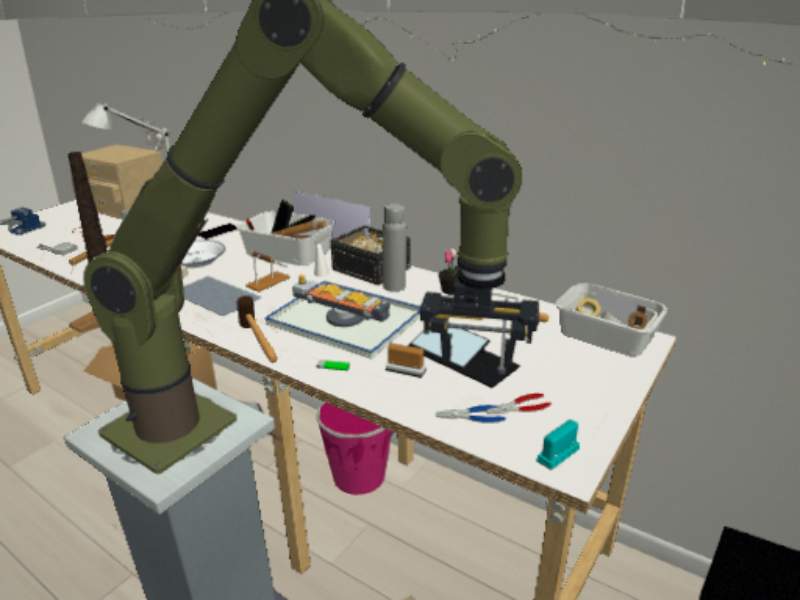

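Top picture (800x600 px): clamp tray (345,305), its jaw at the left end (288,305). Plaque with arches and strips at (345,303). Wooden scraper (450,352), turquoise look-alike (609,388). Burnisher in its rest (213,284). Mirror (482,306) with its upright at (537,307). Mat (184,340). Flask (345,212), cone (252,230), lighter (391,384). The hammer and box tools are also wooden, but the only wooden block standing on a foot is at (450,352).

```bash
python3 - <<'E'
from h import *
c,p,d=load('top0')
W=cloud(c,d)
for n,u,v in [('tray',345,305),('tl',279,260),('tr',409,256),('bl',281,357),('br',412,353),('jaw',288,305),('scr',450,352),('burn',213,284),('mir',470,304),('post',537,307),('matTL',138,312),('matTR',233,315),('matBL',134,362),('matBR',231,369),('flask',345,205),('cone',252,230),('lighter',391,384),('stop',389,301)]:
    print(n,W[int(v*.64),int(u*.64)].round(3))
cw=r.calibration('wrist'); s=r.get_state(); Rw=np.array(cw['R']); o=-Rw.T@cw['t']
T=Rot.from_quat(s['eef_rot']).as_matrix(); print('cam in tool',T.T@(o-s['tool_pos']),'axes',(T.T@Rw.T).round(2),cw['fov_y'],cw['k1'])
E
```

```text
tray [ 0.561 -0.024  0.06 ]
tl [0.68  0.153 0.024]
tr [ 0.702 -0.182  0.018]
bl [0.431 0.138 0.018]
br [ 0.45  -0.195  0.022]
jaw [0.556 0.113 0.082]
scr [ 0.45  -0.29   0.063]
burn [0.616 0.321 0.016]
mir [ 0.576 -0.34   0.034]
post [ 0.552 -0.478  0.186]
matTL [0.54  0.515 0.005]
matTR [0.537 0.267 0.003]
matBL [0.41  0.519 0.002]
matBR [0.397 0.267 0.004]
flask [ 0.774 -0.028  0.217]
cone [0.748 0.217 0.062]
lighter [ 0.371 -0.145  0.014]
stop [ 0.574 -0.133  0.078]
cam in tool [ 0.08174046 -0.00022558 -0.14408243] axes [[ 0.   -0.95 -0.31]
 [ 1.   -0.    0.  ]
 [-0.   -0.31  0.95]] 65.21970474178617 0.018080751545997923
```

Call:
{"method": "step_arm", "body": {
  "increments": [
    [[2.4,3.4,0.4],[0,0,6.7]],
    [[2.4,3.4,0.4],[0,0,6.7]],
    [[2.4,3.4,0.4],[0,0,6.7]],
    [[2.4,3.4,0.4],[0,0,6.7]],
    [[2.4,3.4,0.4],[0,0,6.7]],
    [[2.4,3.4,0.4],[0,0,6.7]],
    [[2.4,3.4,0.4],[0,0,6.7]],
    [[2.4,3.4,0.4],[0,0,6.7]],
    [[2.4,3.4,0.4],[0,0,6.7]],
    [[2.4,3.4,0.4],[0,0,6.7]]
  ]
}}

```text
clock: 1.1
tool_pos: [0.4826, -0.2348, 0.2787]
eef_rot: [0.707, 0.707, -0.0, -0.0]
contact_force: [1.0, 0.5, -0.4]
opening: 0.998
finger_force: 0.0
```

```bash
python3 - <<'E'
from h import *
print(r.get_state()['clock'],np.round(r.get_state()['tool_pos'],4))
c,p,d=snap('wrist','w1')
E
```

```text
1.1 [ 0.4826 -0.2348  0.2787]
```

Call:
{"method": "step_arm", "body": {
  "increments": [
    [[0.8,2.7,0],[0,0,0]],
    [[0.8,2.7,0],[0,0,0]],
    [[0.8,2.7,0],[0,0,0]],
    [[0.8,2.7,0],[0,0,0]],
    [[0.8,2.7,0],[0,0,0]],
    [[0.8,2.7,0],[0,0,0]],
    [[0.8,2.7,0],[0,0,0]],
    [[0.8,2.7,0],[0,0,0]],
    [[0.8,2.7,0],[0,0,0]],
    [[0.8,2.7,0],[0,0,0]]
  ]
}}

```text
clock: 2.15
tool_pos: [0.5621, 0.0345, 0.2784]
eef_rot: [0.709, 0.706, -0.0, -0.0]
contact_force: [-0.0, -0.0, -0.9]
opening: 1.004
finger_force: 0.0
```

```bash
python3 - <<'E'
from h import *
print(r.get_state()['clock'],np.round(r.get_state()['tool_pos'],4),r.get_state()['q'].round(2) if hasattr(r.get_state()['q'],'round') else r.get_state()['q'])
c,p,d=snap('wrist','w2')
a=cv2.imread('pics/w1.png'); b=cv2.imread('pics/w2.png')
cv2.imwrite('pics/w12.png',np.hstack([cv2.resize(a,(400,300)),cv2.resize(b,(400,300))]))
E
```

```text
2.15 [0.5621 0.0345 0.2784] [ 0.16  0.59 -0.51  1.7   0.34  0.94 -0.48]
```

View pics/w12.png

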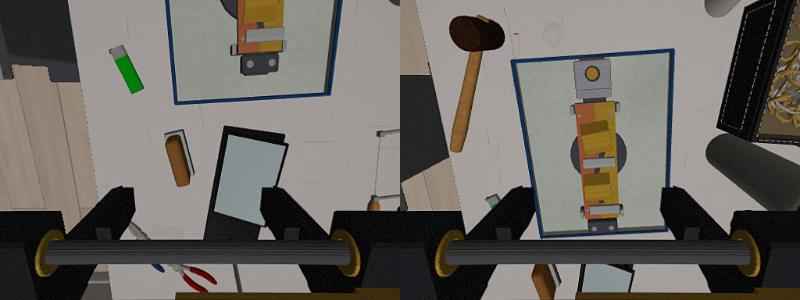

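```bash
python3 - <<'E'
from h import *
b=cv2.imread('pics/w2.png')[60:310,140:360]; a=cv2.imread('pics/w1.png')[150:260,190:300]
o=np.zeros((600,800,3),np.uint8); o[:,:528]=cv2.resize(b,(528,600)); o[:272,528:800]=cv2.resize(a,(272,272)); cv2.imwrite('pics/c1.png',o)
E
```

```text
(no output)
```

View pics/c1.png

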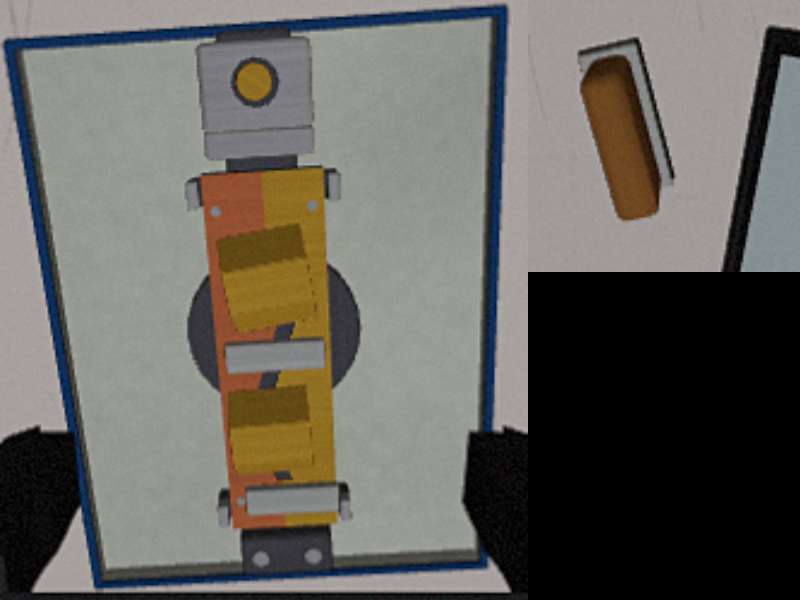

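```bash
python3 - <<'E'
from h import *
c,p,d=load('w2'); 
f=lambda x,y:(140+x/2.4,60+y/2.4)
for n,x,y,z in [('tTL',12,42,.02),('tTR',502,10,.02),('tBL',98,582,.02),('tBR',484,562,.02),('pTL',202,175,.067),('pTR',323,168,.067),('pBL',234,528,.067),('pBR',336,522,.067),('knob',255,80,.1),('jawTL',198,44,0),('jawBR',313,157,0),('earTL',193,195,0),('earTR',334,186,0),('earBL',225,508,0),('earBR',345,502,0),('stop',262,558,0),('strip2',292,500,.074),('strip2L',247,502,.074),('strip2R',338,498,.074),('strip1L',226,358,.074),('strip1R',324,353,.074),('a1TL',218,242,0),('a1mid',260,245,0),('a1mid2',270,300,0),('a1TR',302,227,0),('a1BL',238,328,0),('a1BR',315,312,0),('a2TL',228,392,0),('a2BR',312,468,0)]:
    u,v=f(x,y); print(n,world(c,d,[u],[v])[0].round(4),onz(c,u,v,z).round(4) if z else '')
c,p,d=load('w1'); W=cloud(c,d); g=lambda x,y:(190+x/2.473,150+y/2.473)
m=np.zeros((384,512),bool); m[150:262,190:262]=1
hsv=cv2.cvtColor(p,cv2.COLOR_RGB2HSV)
for n,mm in [('gripTop',m&(W[...,2]>.058)),('all',m&(W[...,2]>.008)&(W[...,0]<.52))]:
    q=W[mm]; rc=cv2.minAreaRect((q[:,:2]*1000).astype(np.float32)); print(n,mm.sum(),rc,q[:,2].max())
E
```

```text
tTL [0.4301 0.1403 0.0211] [0.4297 0.1403 0.02  ]
tTR [0.6821 0.1545 0.0197] [0.682  0.1545 0.02  ]
tBL [ 0.4483 -0.1918  0.0213] [ 0.4479 -0.1928  0.02  ]
tBR [ 0.7022 -0.178   0.0205] [ 0.7024 -0.1783  0.02  ]
pTL [0.5292 0.0766 0.0581] [0.53   0.0776 0.067 ]
pTR [0.5887 0.0806 0.066 ] [0.5886 0.0807 0.067 ]
pBL [ 0.5377 -0.1638  0.0023] [ 0.5416 -0.1207  0.067 ]
pBR [ 0.5999 -0.1179  0.0657] [ 0.5997 -0.117   0.067 ]
knob [0.5568 0.1205 0.0982] [0.5568 0.1205 0.1   ]
jawTL [0.5243 0.1403 0.0022] 
jawBR [0.5876 0.0803 0.0016] 
earTL [0.5247 0.0672 0.0611] 
earTR [0.5945 0.0716 0.0632] 
earBL [ 0.5364 -0.1107  0.0622] 
earBR [ 0.6049 -0.1064  0.0633] 
stop [ 0.5575 -0.136   0.0738] 
strip2 [ 0.5745 -0.1001  0.0712] [ 0.5744 -0.0984  0.074 ]
strip2L [ 0.5492 -0.1043  0.0662] [ 0.5495 -0.0995  0.074 ]
strip2R [ 0.5999 -0.0983  0.0722] [ 0.5998 -0.0972  0.074 ]
strip1L [ 0.5398 -0.0151  0.0725] [ 0.5399 -0.0146  0.074 ]
strip1R [ 0.5911 -0.0154  0.065 ] [ 0.5904 -0.012   0.074 ]
a1TL [0.5368 0.0443 0.0654] 
a1mid [0.558  0.045  0.0764] 
a1mid2 [0.5627 0.019  0.083 ] 
a1TR [0.5788 0.0518 0.0654] 
a1BL [0.5463 0.0013 0.0726] 
a1BR [0.5858 0.0087 0.0694] 
a2TL [ 0.5401 -0.0363  0.0676] 
a2BR [ 0.5857 -0.0832  0.0657] 
gripTop 979 ((454.5792541503906, -241.02999877929688), (179.90625, 41.64604949951172), 85.10784149169922) 0.4227827679854439
all 1753 ((451.8799743652344, -241.53326416015625), (179.21600341796875, 54.587520599365234), 87.53805541992188) 0.4227827679854439
```

```bash
python3 - <<'E'
from h import *
for nm in ('w1','top0'):
    c,p,d=load(nm); W=cloud(c,d); m=(abs(W[...,0]-.45)<.07)&(abs(W[...,1]+.29)<.07)&(W[...,2]<.075)
    for n,mm in [('gripTop',m&(W[...,2]>.055)),('all',m&(W[...,2]>.008))]:
        mm=cv2.morphologyEx(mm.astype(np.uint8),cv2.MORPH_OPEN,np.ones((3,3))) if nm=='w1' else mm
        k,l,st,ce=cv2.connectedComponentsWithStats(mm.astype(np.uint8)); i=1+st[1:,4].argmax()
        q=W[l==i]; print(nm,n,len(q),cv2.minAreaRect((q[:,:2]*1000).astype(np.float32)),np.percentile(q[:,2],[5,50,95]).round(4))
c,p,d=load('w1')
for n,x,y,z in [('footTL',580,50,.016),('footTR',637,40,.016),('footBR',673,183,.016)]:
    print(n,onz(c,190+(x-528)/2.473,150+y/2.473,z).round(4))
# mirror outline + mat in top
E
```

```text
w1 gripTop 1071 ((449.932861328125, -290.35418701171875), (23.844697952270508, 82.19700622558594), 13.495356559753418) [0.0565 0.0604 0.0619]
w1 all 1724 ((450.3343505859375, -290.8990173339844), (33.74928283691406, 89.76715850830078), 13.898972511291504) [0.0129 0.0591 0.0617]
top0 gripTop 126 ((450.8990173339844, -291.899169921875), (23.94286346435547, 83.09290313720703), 13.455848693847656) [0.0575 0.0635 0.0705]
top0 all 198 ((450.3326416015625, -289.7655944824219), (35.84639358520508, 87.23958587646484), 15.174907684326172) [0.0116 0.0607 0.0695]
footTL [ 0.426  -0.2482  0.016 ]
footTR [ 0.458  -0.2425  0.016 ]
footBR [ 0.4778 -0.3291  0.016 ]
```

Call:
{"method": "step_arm", "body": {
  "increments": [
    [[-1.12,-3.25,-1.3],[0,0,1.36]],
    [[-1.12,-3.25,-1.3],[0,0,1.36]],
    [[-1.12,-3.25,-1.3],[0,0,1.36]],
    [[-1.12,-3.25,-1.3],[0,0,1.36]],
    [[-1.12,-3.25,-1.3],[0,0,1.36]],
    [[-1.12,-3.25,-1.3],[0,0,1.36]],
    [[-1.12,-3.25,-1.3],[0,0,1.36]],
    [[-1.12,-3.25,-1.3],[0,0,1.36]],
    [[-1.12,-3.25,-1.3],[0,0,1.36]],
    [[-1.12,-3.25,-1.3],[0,0,1.36]]
  ],
  "fingers": 0.5
}}

```text
clock: 3.2
tool_pos: [0.4491, -0.2928, 0.148]
eef_rot: [0.62, 0.785, -0.0, -0.0]
contact_force: [-0.3, -0.2, 0.3]
opening: 0.503
finger_force: 0.0
```

```bash
python3 - <<'E'
from h import *
s=r.get_state();R=Rot.from_quat(s['eef_rot']).as_matrix();print(s['tool_pos'],np.degrees(np.arctan2(R[1,0],R[0,0])),s['opening'])
c,p,d=snap('wrist','w3'); W=cloud(c,d); m=(abs(W[...,0]-.45)<.07)&(abs(W[...,1]+.29)<.07)&(W[...,2]<.075)
for a in (.055,.008):
    mm=cv2.morphologyEx((m&(W[...,2]>a)).astype(np.uint8),cv2.MORPH_OPEN,np.ones((3,3)))
    k,l,st,ce=cv2.connectedComponentsWithStats(mm); i=1+st[1:,4].argmax()
    q=W[l==i]; print(len(q),cv2.minAreaRect((q[:,:2]*1000).astype(np.float32)),np.percentile(q[:,2],[5,50,95]).round(4))
# mirror low-side extents near scraper
m=(W[...,1]<-.2)&(W[...,1]>-.35)&(W[...,0]>.48)&(W[...,0]<.62)&(W[...,2]>.008)&(W[...,2]<.06)
q=W[m]; print('near',len(q)); 
for y in np.arange(-.35,-.2,.02):
    k=q[abs(q[:,1]-y)<.01]
    if len(k)>20: print(round(y,2),np.percentile(k[:,0],[1,99]).round(3),np.percentile(k[:,2],[1,99]).round(3), k[np.argsort(k[:,0])[:20]].mean(0).round(3))
E
```

```text
[ 0.44912663 -0.29275969  0.14799055] 103.41293841737594 0.5028883836321577
2678 ((449.54254150390625, -290.7078552246094), (23.84685707092285, 82.05230712890625), 13.601240158081055) [0.0567 0.0606 0.0619]
3603 ((449.6160888671875, -290.67230224609375), (33.96351623535156, 88.51709747314453), 13.614513397216797) [0.0132 0.06   0.0619]
near 9998
-0.35 [0.542 0.583] [0.019 0.032] [ 0.544 -0.342  0.02 ]
-0.33 [0.524 0.618] [0.012 0.042] [ 0.524 -0.327  0.011]
-0.31 [0.526 0.619] [0.012 0.043] [ 0.525 -0.315  0.011]
-0.29 [0.529 0.619] [0.012 0.042] [ 0.528 -0.295  0.012]
-0.27 [0.532 0.619] [0.012 0.041] [ 0.531 -0.275  0.012]
-0.25 [0.534 0.617] [0.01  0.038] [ 0.534 -0.256  0.011]
```

Call:
{"method": "step_arm", "body": {
  "increments": [
    [[0.05,0.2,-1.6],[0,0,0.2]],
    [[0,0,-1.6],[0,0,0]],
    [[0,0,-1.6],[0,0,0]],
    [[0,0,-1.6],[0,0,0]],
    [[0,0,-1.6],[0,0,0]],
    [[0,0,-1.6],[0,0,0]],
    [[0,0,-1.6],[0,0,0]],
    [[0,0,-1.2],[0,0,0]],
    [[0,0,0],[0,0,0]],
    [[0,0,0],[0,0,0]]
  ]
}}

```text
clock: 4.25
tool_pos: [0.4506, -0.2892, 0.0248]
eef_rot: [0.618, 0.786, -0.0, -0.0]
contact_force: [-0.0, 0.7, 2.0]
opening: 0.5
finger_force: 0.0
```

Call:
{"method": "step_arm", "body": {
  "increments": [
    [[0,0,0],[0,0,0]],
    [[0,0,0],[0,0,0]],
    [[0,0,0],[0,0,0]],
    [[0,0,0],[0,0,0]],
    [[0,0,0],[0,0,0]],
    [[0,0,0],[0,0,0]],
    [[0,0,0],[0,0,0]],
    [[0,0,0],[0,0,0]],
    [[0,0,0],[0,0,0]],
    [[0,0,0],[0,0,0]]
  ],
  "fingers": 0,
  "grip_force": 30
}}

```text
clock: 5.25
tool_pos: [0.4501, -0.2897, 0.0252]
eef_rot: [0.619, 0.786, -0.001, -0.0]
contact_force: [-2.0, -0.6, 5.7]
opening: 0.27
finger_force: 30.0
```

Call:
{"method": "step_arm", "body": {
  "increments": [
    [[0,0,3],[0,0,0]],
    [[0,0,4.8],[0,0,0]],
    [[0,0,4.8],[0,0,0]],
    [[0.54,4.33,0],[0,0,-1.47]],
    [[0.54,4.33,0],[0,0,-1.47]],
    [[0.54,4.33,0],[0,0,-1.47]],
    [[0.54,4.33,0],[0,0,-1.47]],
    [[0.54,4.33,0],[0,0,-1.47]],
    [[0.54,4.33,0],[0,0,-1.47]],
    [[0.54,4.33,0],[0,0,-1.47]]
  ]
}}

```text
clock: 6.25
tool_pos: [0.4885, 0.0159, 0.1506]
eef_rot: [0.687, 0.727, 0.0, -0.0]
contact_force: [0.5, -0.4, -2.3]
opening: 0.27
finger_force: 30.0
```

Call:
{"method": "step_arm", "body": {
  "increments": [
    [[0,0,0],[0,0,0]],
    [[0,0,0],[0,0,0]],
    [[0,0,-1.0],[0,0,0]],
    [[0,0,-1],[0,0,0]],
    [[0,0,-1],[0,0,0]],
    [[0,0,-1],[0,0,0]],
    [[0,0,-0.5],[0,0,0]],
    [[0,0,0],[0,0,0]],
    [[0,0,0],[0,0,0]],
    [[0,0,0],[0,0,0]]
  ]
}}

```text
clock: 7.25
tool_pos: [0.4887, 0.014, 0.106]
eef_rot: [0.686, 0.727, 0.0, 0.0]
contact_force: [-0.4, -0.4, -1.8]
opening: 0.273
finger_force: 30.0
```

Call:
{"method": "step_arm", "body": {
  "increments": [
    [[0,0,-1.2],[0,0,0]],
    [[0,0,0],[0,0,0]],
    [[0.65,0.037,0],[0,0,0]],
    [[0.65,0.037,0],[0,0,0]],
    [[0.65,0.037,0],[0,0,0]],
    [[0.65,0.037,0],[0,0,0]],
    [[0.65,0.037,0],[0,0,0]],
    [[0.65,0.037,0],[0,0,0]],
    [[0.65,0.037,0],[0,0,0]],
    [[0.65,0.037,0],[0,0,0]]
  ]
}}

```text
clock: 8.25
tool_pos: [0.5408, 0.0168, 0.0937]
eef_rot: [0.686, 0.727, -0.0, -0.0]
contact_force: [0.3, 0.4, -1.4]
opening: 0.272
finger_force: 30.0
```

Call:
{"method": "step_arm", "body": {
  "increments": [
    [[0.65,0.037,0],[0,0,0]],
    [[0.65,0.037,0],[0,0,0]],
    [[0.65,0.037,0],[0,0,0]],
    [[0.65,0.037,0],[0,0,0]],
    [[0.65,0.037,0],[0,0,0]],
    [[0.65,0.037,0],[0,0,0]],
    [[0.65,0.037,0],[0,0,0]],
    [[0.65,0.037,0],[0,0,0]],
    [[0.65,0.037,0],[0,0,0]],
    [[0.65,0.037,0],[0,0,0]]
  ]
}}

```text
clock: 9.25
tool_pos: [0.6059, 0.0206, 0.0937]
eef_rot: [0.686, 0.727, -0.0, 0.0]
contact_force: [0.4, -0.1, -1.6]
opening: 0.274
finger_force: 30.0
```

Call:
{"method": "step_arm", "body": {
  "increments": [
    [[0.65,0.037,0],[0,0,0]],
    [[0.65,0.037,0],[0,0,0]],
    [[0,0,0],[0,0,0]],
    [[0,0,4],[0,0,0]],
    [[0,0,3],[0,0,0]],
    [[-2.6,-1.8,0],[0,0,0]],
    [[-2.6,-1.8,0],[0,0,0]],
    [[-2.6,-1.8,0],[0,0,0]],
    [[-2.6,-1.9,0],[0,0,0]],
    [[-2.1,-2.0,0],[0,0,0]]
  ]
}}

```text
clock: 10.25
tool_pos: [0.4915, -0.0723, 0.1639]
eef_rot: [0.686, 0.727, -0.0, -0.0]
contact_force: [0.3, -0.2, -2.8]
opening: 0.272
finger_force: 30.0
```

```bash
python3 - <<'E'
from h import *
s=r.get_state(); print(s['tool_pos'],s['opening'])
c,p,d=snap('wrist','w4'); t=snap('top','t4')[1]; sc=snap('scene','s4')[1]
o=np.zeros((600,800,3),np.uint8); o[:300,:400]=cv2.resize(p,(400,300)); o[300:,:400]=cv2.resize(t[150:250,160:293],(400,300)); o[:,400:]=cv2.resize(sc[160:260,150:280],(400,600))[:,:]
o[:300,400:]=cv2.resize(sc[150:250,150:283],(400,300)); o[300:,400:]=0
cv2.imwrite('pics/m4.png',o[:,:,::-1])
E
```

```text
[ 0.49145435 -0.07225824  0.16393081] 0.27233580981460415
```

View pics/m4.png

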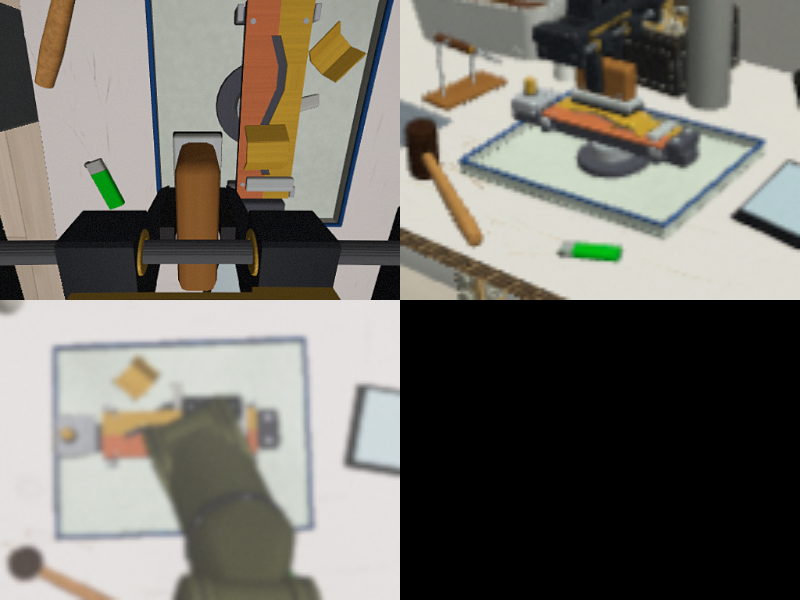

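The wrist view (left) shows arch 1 dropped at (337,52) and strip 1 dropped at (312,102). Arch 2 (267,148) and strip 2 (270,187) are still on the plaque, so I make the second sweep.

Call:
{"method": "step_arm", "body": {
  "increments": [
    [[0,0,-2],[0,0,0]],
    [[0,0,-2],[0,0,0]],
    [[0,0,-2],[0,0,0]],
    [[0,0,-1],[0,0,0]],
    [[0,0,0],[0,0,0]],
    [[0.65,0.037,0],[0,0,0]],
    [[0.65,0.037,0],[0,0,0]],
    [[0.65,0.037,0],[0,0,0]],
    [[0.65,0.037,0],[0,0,0]],
    [[0.65,0.037,0],[0,0,0]]
  ]
}}

```text
clock: 11.4
tool_pos: [0.5268, -0.0699, 0.0941]
eef_rot: [0.687, 0.727, 0.0, 0.0]
contact_force: [-0.3, -0.8, -2.5]
opening: 0.269
finger_force: 30.0
```

Call:
{"method": "step_arm", "body": {
  "increments": [
    [[0.65,0.037,0],[0,0,0]],
    [[0.65,0.037,0],[0,0,0]],
    [[0.65,0.037,0],[0,0,0]],
    [[0.65,0.037,0],[0,0,0]],
    [[0.65,0.037,0],[0,0,0]],
    [[0.65,0.037,0],[0,0,0]],
    [[0.65,0.037,0],[0,0,0]],
    [[0.65,0.037,0],[0,0,0]],
    [[0.65,0.037,0],[0,0,0]],
    [[0.65,0.037,0],[0,0,0]]
  ]
}}

```text
clock: 12.4
tool_pos: [0.5916, -0.0661, 0.0937]
eef_rot: [0.686, 0.727, 0.0, 0.0]
contact_force: [-0.5, -1.1, -2.2]
opening: 0.268
finger_force: 30.0
```

Call:
{"method": "step_arm", "body": {
  "increments": [
    [[0.65,0.037,0],[0,0,0]],
    [[0.65,0.037,0],[0,0,0]],
    [[0.65,0.037,0],[0,0,0]],
    [[0.65,0.037,0],[0,0,0]],
    [[0.65,0.037,0],[0,0,0]],
    [[0,0,0],[0,0,0]],
    [[0,0,4],[0,0,0]],
    [[0,0,3],[0,0,0]],
    [[-4,0,0],[0,0,0]],
    [[-4,0,0],[0,0,0]]
  ]
}}

```text
clock: 13.4
tool_pos: [0.5437, -0.0641, 0.1648]
eef_rot: [0.687, 0.727, 0.001, 0.001]
contact_force: [-1.3, 0.1, -2.3]
opening: 0.27
finger_force: 30.0
```

Call:
{"method": "step_arm", "body": {
  "increments": [
    [[-1.5,-2.2,0],[0,0,1]],
    [[-1.5,-2.2,0],[0,0,1]],
    [[-1.5,-2.2,0],[0,0,1]],
    [[-1.5,-2.2,0],[0,0,1]],
    [[-1.5,-2.2,0],[0,0,1]],
    [[-1.5,-2.2,0],[0,0,1]],
    [[-1,-2.2,0],[0,0,1]],
    [[0,-2.2,0],[0,0,1]],
    [[0,-2.2,0],[0,0,1]],
    [[0,-2.2,0],[0,0,1]]
  ]
}}

```text
clock: 14.4
tool_pos: [0.443, -0.2853, 0.1639]
eef_rot: [0.62, 0.784, -0.0, -0.0]
contact_force: [-0.1, -0.0, -2.1]
opening: 0.266
finger_force: 30.0
```

```bash
python3 - <<'E'
from h import *
s=r.get_state(); print(s['tool_pos'],s['opening'])
t=snap('top','t5')[1]; sc=snap('scene','s5')[1]
o=np.hstack([cv2.resize(t[150:270,160:280],(400,400),interpolation=cv2.INTER_CUBIC),cv2.resize(sc[160:260,160:260],(400,400),interpolation=cv2.INTER_CUBIC)])
cv2.imwrite('pics/m5.png',o[:,:,::-1])
E
```

```text
[ 0.44302996 -0.28526673  0.16391568] 0.2655228330306206
```

View pics/m5.png

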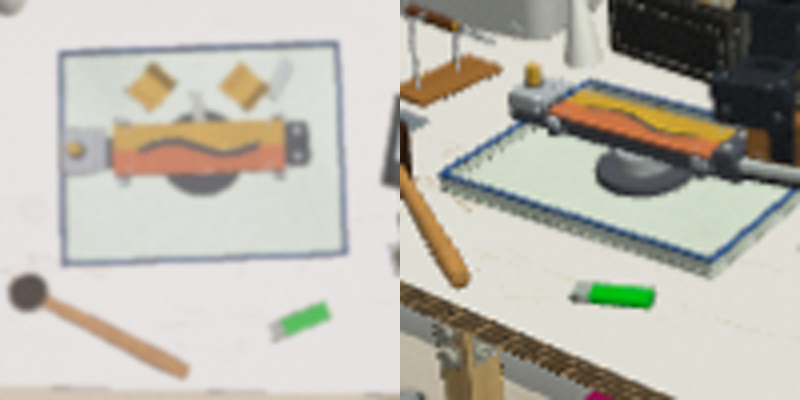

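All four offcuts are off the plaque and in the tray, at (150,85), (243,85), (198,105) and (282,80). Next I stand the scraper down.

Call:
{"method": "step_arm", "body": {
  "increments": [
    [[0,0,-2.5],[0,0,0]],
    [[0,0,-2.5],[0,0,0]],
    [[0,0,-2.5],[0,0,0]],
    [[0,0,-2.5],[0,0,0]],
    [[0,0,-2.0],[0,0,0]],
    [[0,0,-0.8],[0,0,0]],
    [[0,0,-0.4],[0,0,0]],
    [[0,0,-0.3],[0,0,0]],
    [[0,0,-0.2],[0,0,0]],
    [[0,0,0],[0,0,0]]
  ]
}}

```text
clock: 15.5
tool_pos: [0.4438, -0.2845, 0.0272]
eef_rot: [0.621, 0.784, 0.0, 0.0]
contact_force: [0.3, -0.0, -2.2]
opening: 0.268
finger_force: 30.0
```

Call:
{"method": "step_arm", "body": {
  "increments": [
    [[0,0,-0.1],[0,0,0]],
    [[0,0,0],[0,0,0]],
    [[0,0,0],[0,0,0]],
    [[0,0,0],[0,0,0]],
    [[0,0,0],[0,0,0]],
    [[0,0,0],[0,0,0]],
    [[0,0,0],[0,0,0]],
    [[0,0,0],[0,0,0]],
    [[0,0,0],[0,0,0]],
    [[0,0,0],[0,0,0]]
  ]
}}

```text
clock: 16.5
tool_pos: [0.4434, -0.2843, 0.0257]
eef_rot: [0.62, 0.784, 0.0, -0.0]
contact_force: [-1.2, 0.8, -2.8]
opening: 0.269
finger_force: 30.0
```

Call:
{"method": "step_arm", "body": {
  "increments": [
    [[0,0,-0.05],[0,0,0]],
    [[0,0,0],[0,0,0]],
    [[0,0,0],[0,0,0]],
    [[0,0,0],[0,0,0]],
    [[0,0,0],[0,0,0]],
    [[0,0,1],[0,0,0]],
    [[0,0,3],[0,0,0]],
    [[0,0,4],[0,0,0]],
    [[0,0,4.5],[0,0,0]],
    [[0,0,4.5],[0,0,0]]
  ],
  "fingers": 0.5
}}

```text
clock: 17.5
tool_pos: [0.4428, -0.284, 0.1975]
eef_rot: [0.62, 0.784, 0.0, -0.0]
contact_force: [0.7, -1.5, -0.3]
opening: 0.499
finger_force: 0.0
```

Call:
{"method": "step_arm", "body": {
  "increments": [
    [[1.1,3.9,0],[0,0,-1]],
    [[1.1,3.9,0],[0,0,-1]],
    [[1.1,3.9,0],[0,0,-1]],
    [[1.1,3.9,0],[0,0,-1]],
    [[1.1,3.9,0],[0,0,-1]],
    [[1.1,3.9,0],[0,0,-1]],
    [[1.1,3.9,0],[0,0,-1]],
    [[1.1,3.9,0],[0,0,-1]],
    [[1.1,3.9,0],[0,0,-1]],
    [[1.1,3.9,0],[0,0,-1]]
  ]
}}

```text
clock: 18.5
tool_pos: [0.5534, 0.1073, 0.196]
eef_rot: [0.687, 0.727, 0.0, 0.0]
contact_force: [1.0, -0.7, 0.2]
opening: 0.501
finger_force: 0.0
```

```bash
python3 - <<'E'
from h import *
s=r.get_state(); print(s['tool_pos'],s['opening'],s['q'])
c,p,d=snap('wrist','w6'); W=cloud(c,d)
m=(abs(W[...,0]-.557)<.03)&(abs(W[...,1]-.12)<.03)
k=W[m&(W[...,2]>.088)&(W[...,2]<.11)]; print('knob',len(k),k.mean(0),cv2.minEnclosingCircle((k[:,:2]*1000).astype(np.float32)),k[:,2].max())
j=W[m&(W[...,2]>.07)&(W[...,2]<.08)]; print('jaw',len(j),cv2.minAreaRect((j[:,:2]*1000).astype(np.float32)),np.median(j[:,2]))
pl=W[(abs(W[...,0]-.565)<.025)&(abs(W[...,1]+.02)<.08)&(W[...,2]>.05)&(W[...,2]<.08)]; print('pl',len(pl),np.percentile(pl[:,2],[2,10,50,90,98]).round(4))
t=snap('top','t6')
# scraper stands?
T=cloud(t[0],t[2]); m=(abs(T[...,0]-.445)<.06)&(abs(T[...,1]+.287)<.07)&(T[...,2]>.008); q=T[m]; print('scr',cv2.minAreaRect((q[:,:2]*1000).astype(np.float32)),np.percentile(q[:,2],[50,95]))
cv2.imwrite('pics/w6b.png',cv2.resize(p[:,:,::-1],(640,480)))
E
```

```text
[0.55339535 0.1072921  0.19601183] 0.5007489707385014 [ 0.00620995  0.69584517 -0.47432265  1.78954654  0.43797207  0.76221158
 -0.63837647]
knob 291 [0.55555229 0.12165332 0.09619423] ((555.6947021484375, 120.655029296875), 7.943521499633789) 0.09863092239547154
jaw 2529 ((556.0921020507812, 113.9280776977539), (51.774505615234375, 50.5215950012207), 3.3597288131713867) 0.07302909694948057
pl 4346 [0.0614 0.0624 0.065  0.0659 0.0663]
scr ((447.0722961425781, -294.1109924316406), (127.96571350097656, 119.8727035522461), 16.370851516723633) [0.05842485 0.06856272]
```

View pics/w6b.png

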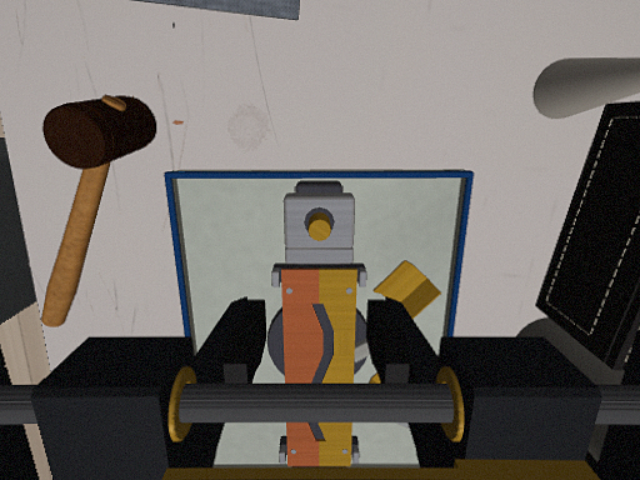

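Knob at pixel (320,230) of this view, jaw still open, and the plaque is clear of offcuts. I grip the knob across x and slide it.

Call:
{"method": "step_arm", "body": {
  "increments": [
    [[0.23,1.35,-1.5],[0,0,0]],
    [[0,0,-1.5],[0,0,0]],
    [[0,0,-1.5],[0,0,0]],
    [[0,0,-1.5],[0,0,0]],
    [[0,0,-1.5],[0,0,0]],
    [[0,0,-1.5],[0,0,0]],
    [[0,0,-1.5],[0,0,0]],
    [[0,0,-1.1],[0,0,0]],
    [[0,0,0],[0,0,0]],
    [[0,0,0],[0,0,0]]
  ]
}}

```text
clock: 19.6
tool_pos: [0.5558, 0.119, 0.0797]
eef_rot: [0.686, 0.727, 0.0, 0.0]
contact_force: [-0.1, 0.0, 0.6]
opening: 0.502
finger_force: 0.0
```

Call:
{"method": "step_arm", "body": {
  "increments": [
    [[0,0,0],[0,0,0]],
    [[0,0,0],[0,0,0]],
    [[0,0,0],[0,0,0]],
    [[0,0,0],[0,0,0]],
    [[0,0,0],[0,0,0]],
    [[0,0,0],[0,0,0]],
    [[0,0,0],[0,0,0]],
    [[0,0,0],[0,0,0]],
    [[0,0,0],[0,0,0]],
    [[0,0,0],[0,0,0]]
  ],
  "fingers": 0,
  "grip_force": 20
}}

```text
clock: 20.6
tool_pos: [0.5551, 0.1192, 0.0795]
eef_rot: [0.686, 0.727, -0.0, -0.0]
contact_force: [-3.8, -0.7, 5.1]
opening: 0.176
finger_force: 20.0
```

Call:
{"method": "step_arm", "body": {
  "increments": [
    [[0.012,-0.2,0],[0,0,0]],
    [[0.012,-0.2,0],[0,0,0]],
    [[0.012,-0.2,0],[0,0,0]],
    [[0.012,-0.2,0],[0,0,0]],
    [[0.012,-0.2,0],[0,0,0]],
    [[0.012,-0.2,0],[0,0,0]],
    [[0.012,-0.2,0],[0,0,0]],
    [[0.012,-0.2,0],[0,0,0]],
    [[0.012,-0.2,0],[0,0,0]],
    [[0,0,0],[0,0,0]]
  ]
}}

```text
clock: 21.6
tool_pos: [0.5561, 0.1021, 0.0795]
eef_rot: [0.686, 0.727, 0.0, -0.001]
contact_force: [-4.3, 1.9, 5.5]
opening: 0.173
finger_force: 20.0
```

Push until force shows the stop.

Call:
{"method": "step_arm", "body": {
  "increments": [
    [[0,-0.05,0],[0,0,0]],
    [[0,-0.05,0],[0,0,0]],
    [[0,-0.05,0],[0,0,0]],
    [[0,-0.05,0],[0,0,0]],
    [[0,-0.05,0],[0,0,0]],
    [[0,0,0],[0,0,0]],
    [[0,0,0],[0,0,0]],
    [[0,0,0],[0,0,0]],
    [[0,0,0],[0,0,0]],
    [[0,0,0],[0,0,0]]
  ]
}}

```text
clock: 22.6
tool_pos: [0.5561, 0.1022, 0.0795]
eef_rot: [0.685, 0.728, 0.002, -0.002]
contact_force: [-4.5, 5.3, 4.7]
opening: 0.178
finger_force: 20.0
```

Call:
{"method": "step_arm", "body": {
  "increments": [
    [[0,-0.1,0],[0,0,0]],
    [[0,-0.1,0],[0,0,0]],
    [[0,-0.1,0],[0,0,0]],
    [[0,-0.1,0],[0,0,0]],
    [[0,0,0],[0,0,0]],
    [[0,0,0],[0,0,0]],
    [[0,0,0],[0,0,0]],
    [[0,0,0],[0,0,0]],
    [[0,0,0],[0,0,0]],
    [[0,0,0],[0,0,0]]
  ]
}}

```text
clock: 23.6
tool_pos: [0.5562, 0.102, 0.0796]
eef_rot: [0.685, 0.729, 0.004, -0.003]
contact_force: [-4.8, 11.4, 2.3]
opening: 0.171
finger_force: 20.0
```

Call:
{"method": "step_arm", "body": {
  "increments": [
    [[0,0.2,0],[0,0,0]],
    [[0,0,0],[0,0,0]],
    [[0,0,0],[0,0,0]],
    [[0,0,0],[0,0,0]],
    [[0,0,0],[0,0,0]],
    [[0,0,1],[0,0,0]],
    [[0,0,2],[0,0,0]],
    [[0,0,3],[0,0,0]],
    [[0,0,3],[0,0,0]],
    [[0,0,3],[0,0,0]]
  ],
  "fingers": 0.5
}}

```text
clock: 24.6
tool_pos: [0.5567, 0.0965, 0.2011]
eef_rot: [0.686, 0.727, 0.0, 0.0]
contact_force: [-0.4, 0.5, -1.0]
opening: 0.499
finger_force: 0.0
```

```bash
python3 - <<'E'
from h import *
s=r.get_state(); print(s['tool_pos'],s['opening'],s['q'])
c,p,d=snap('wrist','w7'); W=cloud(c,d)
m=(abs(W[...,0]-.557)<.03)&(abs(W[...,1]-.105)<.03)
k=W[m&(W[...,2]>.088)&(W[...,2]<.11)]; print('knob',len(k),cv2.minEnclosingCircle((k[:,:2]*1000).astype(np.float32)))
j=W[m&(W[...,2]>.07)&(W[...,2]<.08)]; print('jaw',len(j),cv2.minAreaRect((j[:,:2]*1000).astype(np.float32)),np.median(j[:,2]))
E
```

```text
[0.55666799 0.09654992 0.20110375] 0.49884014826289674 [ 0.03288775  0.69192819 -0.48635126  1.78074684  0.43892342  0.77796754
 -0.61864632]
knob 276 ((556.631103515625, 103.83949279785156), 7.920670986175537)
jaw 2312 ((557.1474609375, 98.51258850097656), (51.784385681152344, 48.118003845214844), 1.4346086978912354) 0.07304801521588822
```

Call:
{"method": "step_arm", "body": {
  "increments": [
    [[0.4,2.0,0.5],[0,0,0]],
    [[0.4,2.0,0.5],[0,0,0]],
    [[0.4,2.0,0.5],[0,0,0]],
    [[0.4,2.0,0.5],[0,0,0]],
    [[0.4,2.0,0.5],[0,0,0]],
    [[0.4,2.0,0.5],[0,0,0]],
    [[0.4,2.0,0.5],[0,0,0]],
    [[0.4,2.0,0.5],[0,0,0]],
    [[0.4,2.0,0.5],[0,0,0]],
    [[0.4,2.0,0.5],[0,0,0]]
  ]
}}

```text
clock: 25.65
tool_pos: [0.5968, 0.2973, 0.25]
eef_rot: [0.686, 0.727, 0.0, 0.0]
contact_force: [0.1, 0.2, 0.2]
opening: 0.499
finger_force: 0.0
```

```bash
python3 - <<'E'
from h import *
s=r.get_state(); print(s['tool_pos'],s['opening'])
c,p,d=snap('wrist','w8'); 
cv2.imwrite('pics/w8b.png',cv2.resize(p[:,:,::-1],(800,600)))
E
```

```text
[0.5968369  0.29726973 0.25001516] 0.49886092841491253
```

View pics/w8b.png

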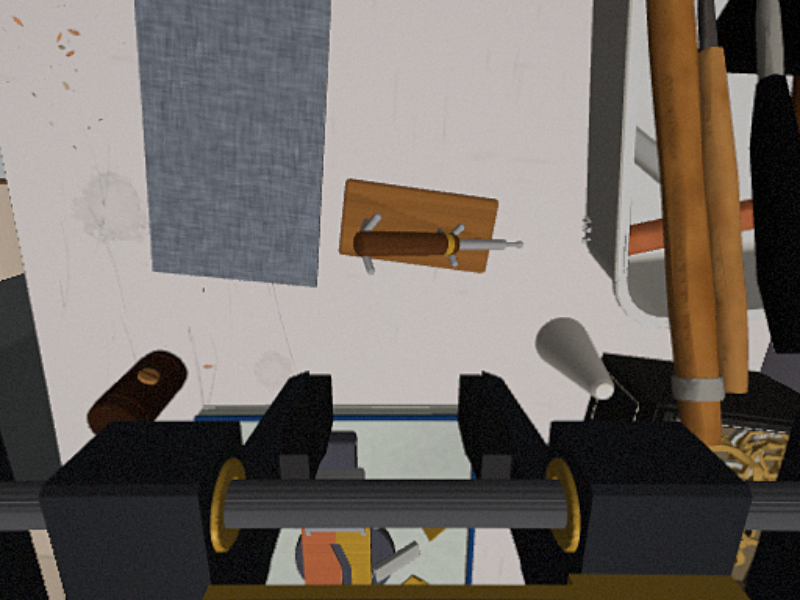

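Burnisher handle runs from (355,242) to (452,243), with a ferrule, shaft, and the ball at (519,245). It sits in a rest with forks at (370,240) and (455,240). The look-alikes are the wooden tools in the bin at right and the mallet at (140,390); neither is in a wire rest.

```bash
cat > fit.py <<'E'
from h import *
from scipy.optimize import least_squares
def fitcyl(W,m,x0):
    q=W[m]
    def res(v):
        P=np.array([0,v[0],v[1]]); P[0]=x0; a=np.array([np.cos(v[3])*np.cos(v[2]),np.cos(v[3])*np.sin(v[2]),-np.sin(v[3])])
        e=q-P; return np.linalg.norm(e-np.outer(e@a,a),axis=1)-.008
    s=least_squares(res,[q[:,1].mean(),q[:,2].mean()-.005,-.07,.6],loss='soft_l1',f_scale=.001)
    return q,s.x,np.abs(s.fun).mean()
E
python3 - <<'E'
from fit import *
c,p,d=load('w8'); W=cloud(c,d)
hsv=cv2.cvtColor(p,cv2.COLOR_RGB2HSV)
m=np.zeros((384,512),bool); v,u=np.mgrid[0:384,0:512]
m[(u*800/512>362)&(u*800/512<440)&(v*800/512>234)&(v*800/512<252)]=1
m&=W[...,2]>.05
q=W[m]; x0=q[:,0].mean()
q,s,e=fitcyl(W,m,x0); print(len(q),'x0',x0,'y,z',s[:2],'yaw,pitch',np.degrees(s[2:]),e)
a=np.array([np.cos(s[3])*np.cos(s[2]),np.cos(s[3])*np.sin(s[2]),-np.sin(s[3])]); P=np.array([x0,*s[:2]])
# along-axis locations of rear/front edges of handle: intersect pixel rays w/ axis height
for n,x,y in [('rear',355,243),('front',448,243),('collar',459,243),('ball',519,245)]:
    px=(x*.64,y*.64); X=world(c,d,[px[0]],[px[1]])[0]
    # closest approach of ray to axis
    o=-np.array(c['R']).T@c['t']; g=onz(c,*px,0.)-o; g/=np.linalg.norm(g)
    A=np.stack([a,-g],1); t=np.linalg.lstsq(A,o-P,rcond=None)[0]; print(n,X.round(4),'axis pt',(P+a*t[0]).round(4),t[0].round(4),'onz.025',onz(c,*px,.025).round(4) if n=='ball' else '')
E
```

```text
600 x0 0.6005404692853248 y,z [0.32326297 0.08856219] yaw,pitch [-4.48147238 35.06425322] 0.001678903609270717
rear [0.5715 0.3245 0.1048] axis pt [0.5718 0.3255 0.1088] -0.0352 onz.025 
front [0.6328 0.3228 0.0765] axis pt [0.6343 0.3206 0.0648] 0.0414 onz.025 
collar [0.6413 0.322  0.0694] axis pt [0.643  0.3199 0.0587] 0.052 onz.025 
ball [0.6956 0.3154 0.0253] axis pt [0.6967 0.3157 0.0209] 0.1179 onz.025 [0.6957 0.3153 0.025 ]
```

Call:
{"method": "step_arm", "body": {
  "increments": [
    [[0.13,0.25,-0.3],[0,0,-8.15]],
    [[0.13,0.25,-0.3],[0,0,-8.15]],
    [[0.13,0.25,-0.3],[0,0,-8.15]],
    [[0.13,0.25,-0.3],[0,0,-8.15]],
    [[0.13,0.25,-0.3],[0,0,-8.15]],
    [[0.13,0.25,-0.3],[0,0,-8.15]],
    [[0.13,0.25,-0.3],[0,0,-8.15]],
    [[0.13,0.25,-0.3],[0,0,-8.15]],
    [[0.13,0.25,-0.3],[0,0,-8.15]],
    [[0.13,0.25,-0.3],[0,0,-8.15]]
  ]
}}

```text
clock: 26.7
tool_pos: [0.6097, 0.321, 0.2194]
eef_rot: [0.995, 0.1, -0.0, 0.0]
contact_force: [-0.5, 0.5, 0.4]
opening: 0.5
finger_force: 0.0
```

Call:
{"method": "step_arm", "body": {
  "increments": [
    [[0,0,-1],[0,0,-8.15]],
    [[0,0,-1],[0,0,-8.15]],
    [[0,0,-1],[0,0,0]],
    [[0,0,-1],[0,0,0]],
    [[0,0,-1],[0,0,0]],
    [[0,0,-1],[0,0,0]],
    [[0,0,0],[0,0,0]],
    [[0,0,0],[0,0,0]],
    [[0,0,0],[0,0,0]],
    [[0,0,0],[0,0,0]]
  ]
}}

```text
clock: 27.7
tool_pos: [0.6102, 0.3219, 0.1598]
eef_rot: [0.999, -0.039, 0.0, -0.0]
contact_force: [-0.1, 0.0, 0.5]
opening: 0.503
finger_force: 0.0
```

```bash
python3 - <<'E'
from h import *
s=r.get_state();R=Rot.from_quat(s['eef_rot']).as_matrix();print(s['tool_pos'],np.degrees(np.arctan2(R[1,0],R[0,0])),s['q'])
c,p,d=snap('wrist','w9'); cv2.imwrite('pics/w9b.png',cv2.resize(p[:,:,::-1],(640,480)))
print(proj(c,[[.610,.322,.085],[.6957,.3153,.025]])*1.25)
E
```

```text
[0.61018641 0.3218965  0.15984514] -4.487173894351465 [-0.54833516  0.86373032 -0.00791278  1.42504164  0.00806766  0.85173703
 -2.20789472]
[[316.4206484  261.72521149]
 [316.37751495 117.09556214]]
```

View pics/w9b.png

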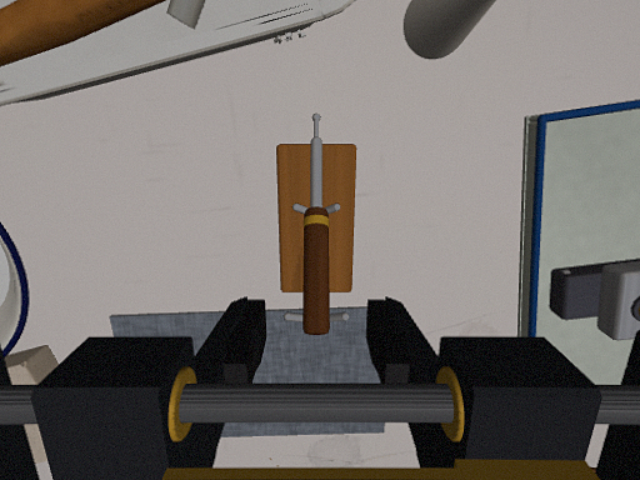

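The view shows the ball at (316,118), where I predicted it, and the handle lies centred between the fingers. I grasp it.

Call:
{"method": "step_arm", "body": {
  "increments": [
    [[0,0,-1.5],[0,0,0]],
    [[0,0,-1.5],[0,0,0]],
    [[0,0,-1.5],[0,0,0]],
    [[0,0,-1.5],[0,0,0]],
    [[0,0,-1.5],[0,0,0]],
    [[0,0,-1.2],[0,0,0]],
    [[0,0,-0.7],[0,0,0]],
    [[0,0,0],[0,0,0]],
    [[0,0,0],[0,0,0]],
    [[0,0,0],[0,0,0]]
  ]
}}

```text
clock: 28.75
tool_pos: [0.6105, 0.322, 0.0661]
eef_rot: [0.999, -0.039, 0.001, -0.0]
contact_force: [0.2, -0.5, -0.3]
opening: 0.502
finger_force: 0.0
```

Call:
{"method": "step_arm", "body": {
  "increments": [
    [[0,0,0],[0,0,0]],
    [[0,0,0],[0,0,0]],
    [[0,0,0],[0,0,0]],
    [[0,0,0],[0,0,0]],
    [[0,0,0],[0,0,0]],
    [[0,0,0],[0,0,0]],
    [[0,0,0],[0,0,0]],
    [[0,0,0],[0,0,0]],
    [[0,0,0],[0,0,0]],
    [[0,0,0],[0,0,0]]
  ],
  "fingers": 0,
  "grip_force": 40
}}

```text
clock: 29.75
tool_pos: [0.6099, 0.3219, 0.0653]
eef_rot: [0.999, -0.039, 0.0, -0.0]
contact_force: [0.7, 1.4, 0.3]
opening: 0.163
finger_force: 40.0
```

```bash
python3 - <<'E'
from h import *
s=r.get_state();R=Rot.from_quat(s['eef_rot']).as_matrix();print(s['tool_pos'],np.degrees(np.arctan2(R[1,0],R[0,0])))
c,p,d=snap('wrist','w10'); print(proj(c,[[.6957,.3153,.025]]))
o=cv2.resize(p[20:340,180:330],(375,800)[:2]); cv2.imwrite('pics/w10b.png',cv2.resize(p[0:300,156:356,::-1],(400,600)))
E
```

```text
[0.60985712 0.32189355 0.06534629] -4.490701739251045
[[253.21150694  90.26859624]]
```

View pics/w10b.png

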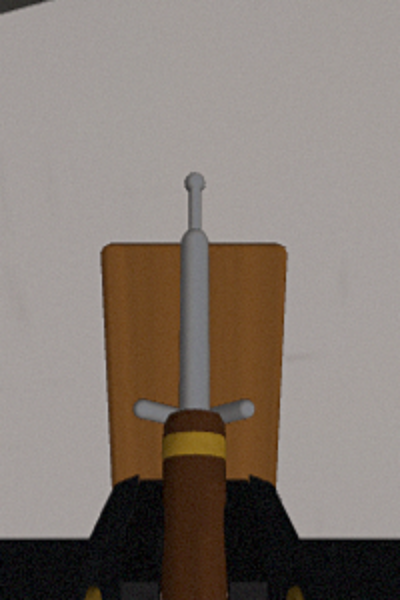

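Call:
{"method": "step_arm", "body": {
  "increments": [
    [[0,0,0.5],[0,0,0]],
    [[0,0,1],[0,0,0]],
    [[0,0,2],[0,0,0]],
    [[0,0,3],[0,0,0]],
    [[0,0,3],[0,0,0]],
    [[0,0,3],[0,0,0]],
    [[0,0,2],[0,0,0]],
    [[-1.0,-2.0,0],[0,0,0]],
    [[-1.0,-2.0,0],[0,0,0]],
    [[-1.0,-2.0,0],[0,0,0]]
  ]
}}

```text
clock: 30.8
tool_pos: [0.5795, 0.2606, 0.2112]
eef_rot: [0.999, -0.039, 0.0, 0.0]
contact_force: [-0.8, 0.6, -0.9]
opening: 0.161
finger_force: 40.0
```

Call:
{"method": "step_arm", "body": {
  "increments": [
    [[-1.5,-3,0],[0,0,0]],
    [[-1.5,-3,0],[0,0,0]],
    [[-1.5,-3,0],[0,0,0]],
    [[-1.5,-3,0],[0,0,0]],
    [[-1.5,-3,0],[0,0,0]],
    [[-1.5,-3,0],[0,0,0]],
    [[-1.4,-2.9,-2],[0,0,0]],
    [[0,0,-3],[0,0,0]],
    [[0,0,-2.3],[0,0,0]],
    [[0,0,0],[0,0,0]]
  ]
}}

```text
clock: 31.8
tool_pos: [0.4743, 0.052, 0.1359]
eef_rot: [0.999, -0.04, -0.002, 0.001]
contact_force: [0.1, -0.2, 0.0]
opening: 0.16
finger_force: 40.0
```

```bash
python3 - <<'E'
from h import *
s=r.get_state();R=Rot.from_quat(s['eef_rot']).as_matrix();print(s['tool_pos'],np.degrees(np.arctan2(R[1,0],R[0,0])),s['contact_force'])
c,p,d=snap('wrist','w11')
o=np.array([.565,-.0195]);a=np.radians(3.27);U=np.array([[np.cos(a),-np.sin(a)],[np.sin(a),np.cos(a)]])
S=np.array([(0,66),(7.8,44),(7.8,22),(0,0),(-7.8,-22),(-7.8,-44),(0,-66)])/1000
Wd=(U@S.T).T+o; print(Wd.round(4)); P=proj(c,np.c_[Wd,np.full(7,.067)]); print(P.round(1))
u0,v0=186,30; k=4; im=cv2.resize(p[v0:v0+150,u0:u0+200,::-1],(800,600),interpolation=cv2.INTER_CUBIC)
cv2.imwrite('pics/w11b.png',im)
E
```

```text
[0.47431733 0.05197037 0.13585984] -4.529094160802233 [ 0.07106352 -0.24711211  0.01919758]
[[ 0.5612  0.0464]
 [ 0.5703  0.0249]
 [ 0.5715  0.0029]
 [ 0.565  -0.0195]
 [ 0.5585 -0.0419]
 [ 0.5597 -0.0639]
 [ 0.5688 -0.0854]]
[[251.2  89.4]
 [282.9  71.9]
 [316.5  66.8]
 [351.   74.6]
 [385.   82.2]
 [419.2  77.1]
 [454.9  58.8]]
```

View pics/w11b.png

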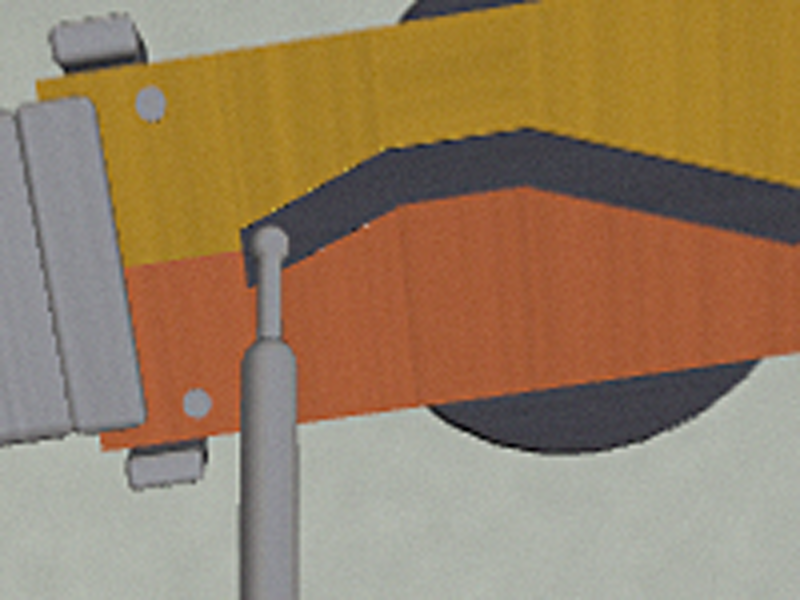

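```bash
python3 - <<'E'
from h import *
c,p,d=load('w11')
a=np.radians(3.27);U=np.array([[np.cos(a),-np.sin(a)],[np.sin(a),np.cos(a)]])
S=np.array([(0,66),(7.8,44),(7.8,22),(0,0),(-7.8,-22),(-7.8,-44),(0,-66)])/1000
f=lambda x,y:(186+x/4,30+y/4)
E=np.array([onz(c,*f(*q),.067)[:2] for q in [(245,258),(395.5,179.5),(528.5,157.5),]])
print('obs',E.round(4)); 
print('obs in plaque dir',((E-E[2])@U*1000).round(1), 'expect',(S[:3]-S[2])*1000)
o=(E[1:]-(U@S[1:3].T).T).mean(0); print('centre',o)
B=onz(c,*f(269,242),.0956); print('ball cam',B, 'kin', np.array([.4743+.0851,.052-.0066]))
Wd=(U@S.T).T+o; print(Wd.round(4)); D=Wd-B[:2]; print('shift for ball cm',(D*100).round(2))
print('steps mm',np.diff(Wd,axis=0)*1000)
W=cloud(c,d); print('plaque z by depth',np.median(W[115:125,250-15:250-5,2]), 'ball depth z',world(c,d,[253],[90]),)
E
```

```text
obs [[0.5582 0.0493]
 [0.5684 0.0236]
 [0.5699 0.0019]]
obs in plaque dir [[-9.  48. ]
 [-0.3 21.8]
 [ 0.   0. ]] expect [[-7.8 44. ]
 [ 0.  22. ]
 [ 0.   0. ]]
centre [ 0.56323505 -0.02062556]
ball cam [0.55986044 0.04522523 0.0956    ] kin [0.5594 0.0454]
[[ 0.5595  0.0453]
 [ 0.5685  0.0237]
 [ 0.5698  0.0018]
 [ 0.5632 -0.0206]
 [ 0.5567 -0.043 ]
 [ 0.558  -0.065 ]
 [ 0.567  -0.0865]]
shift for ball cm [[ -0.04   0.  ]
 [  0.87  -2.15]
 [  0.99  -4.34]
 [  0.34  -6.59]
 [ -0.32  -8.83]
 [ -0.19 -11.02]
 [  0.71 -13.17]]
steps mm [[  9.04220855 -21.51925799]
 [  1.25490835 -21.96418004]
 [ -6.53239185 -22.4091021 ]
 [ -6.53239185 -22.4091021 ]
 [  1.25490835 -21.96418004]
 [  9.04220855 -21.51925799]]
plaque z by depth 0.06517157602366906 ball depth z [[0.56015319 0.04534539 0.09505396]]
```

Call:
{"method": "step_arm", "body": {
  "increments": [
    [[-0.02,0,-0.5],[0,0,0]],
    [[0,0,-0.5],[0,0,0]],
    [[0,0,-0.5],[0,0,0]],
    [[0,0,-0.4],[0,0,0]],
    [[0,0,-0.2],[0,0,0]],
    [[0,0,-0.1],[0,0,0]],
    [[0,0,-0.1],[0,0,0]],
    [[0,0,-0.1],[0,0,0]],
    [[0,0,0],[0,0,0]],
    [[0,0,0],[0,0,0]]
  ]
}}

```text
clock: 32.85
tool_pos: [0.4757, 0.0527, 0.1133]
eef_rot: [0.999, -0.039, 0.0, 0.0]
contact_force: [0.0, 0.2, -0.3]
opening: 0.162
finger_force: 40.0
```

Call:
{"method": "step_arm", "body": {
  "increments": [
    [[0,0,-0.1],[0,0,0]],
    [[0,0,-0.1],[0,0,0]],
    [[0,0,-0.1],[0,0,0]],
    [[0,0,-0.1],[0,0,0]],
    [[0,0,0],[0,0,0]],
    [[0,0,0],[0,0,0]],
    [[0,0,0],[0,0,0]],
    [[0,0,0],[0,0,0]],
    [[0,0,0],[0,0,0]],
    [[0,0,0],[0,0,0]]
  ]
}}

```text
clock: 33.85
tool_pos: [0.4756, 0.0527, 0.1093]
eef_rot: [0.999, -0.039, 0.0, 0.0]
contact_force: [-0.5, 0.5, -0.6]
opening: 0.156
finger_force: 40.0
```

```bash
python3 - <<'E'
from h import *
print(r.get_state()['tool_pos'])
c,p,d=snap('wrist','w12'); print(r.get_state()['tool_pos'])
a=np.radians(3.27);U=np.array([[np.cos(a),-np.sin(a)],[np.sin(a),np.cos(a)]])
S=np.array([(0,66),(7.8,44),(7.8,22),(0,0),(-7.8,-22),(-7.8,-44),(0,-66)])/1000
Wd=(U@S.T).T+[.5632,-.0206]; print(proj(c,np.c_[Wd,np.full(7,.067)]).round(1))
im=cv2.resize(p[50:170,226:386,::-1],(800,600),interpolation=cv2.INTER_CUBIC); cv2.imwrite('pics/w12b.png',im)
E
```

```text
[0.47563283 0.05268893 0.10927114]
[0.47564999 0.05269978 0.1092709 ]
[[254.8  94. ]
 [290.9  74.2]
 [329.3  68.4]
 [368.5  77.2]
 [407.1  85.9]
 [446.4  80. ]
 [487.9  59.1]]
```

View pics/w12b.png

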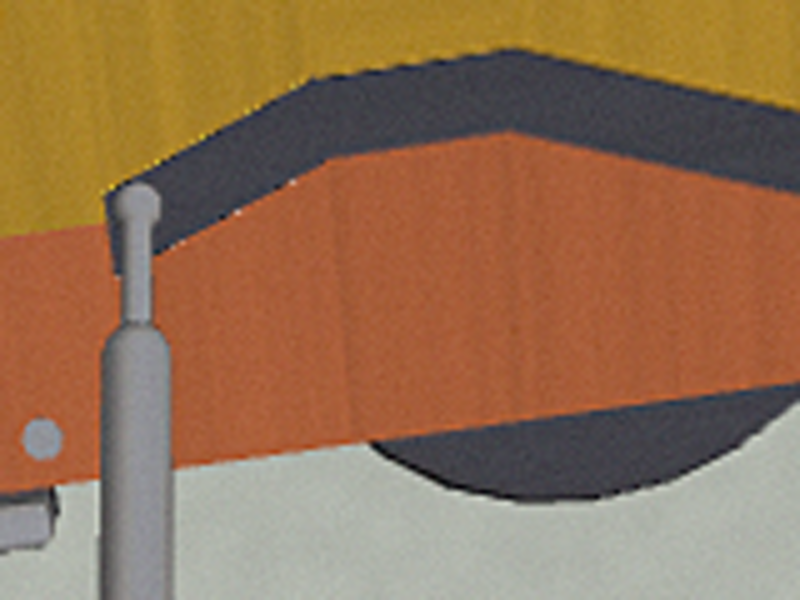

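```bash
python3 - <<'E'
from h import *
c,p,d=load('w12')
for z in (.067,.069,.071): print(z,onz(c,253.6,91.,z))
print('seam start .5595 .0453; vertices obs', onz(c,290.4,73.8,.067),onz(c,328.7,67.8,.067),'exp .5685 .0237, .5698 .0018')
q=world(c,d,[253,254,253],[91,91,90]); print(q)
q=world(c,d,[270,275,280],[110,110,110]); print('plaque surf',q)
E
```

```text
0.067 [0.56111057 0.04585724 0.067     ]
0.069 [0.56106615 0.04586706 0.069     ]
0.071 [0.56102173 0.04587687 0.071     ]
seam start .5595 .0453; vertices obs [0.56869329 0.02406331 0.067     ] [0.57008787 0.00217476 0.067     ] exp .5685 .0237, .5698 .0018
[[0.56109278 0.04621313 0.06902446]
 [0.56104161 0.04563818 0.06929054]
 [0.56164723 0.04616917 0.06849951]]
plaque surf [[0.54965951 0.03683916 0.0652173 ]
 [0.54943511 0.03386235 0.06554241]
 [0.54924821 0.03097229 0.06676483]]
```

Call:
{"method": "step_arm", "body": {
  "increments": [
    [[-0.15,-0.03,0],[0,0,0]],
    [[0,0,0],[0,0,0]],
    [[0,0,0],[0,0,0]],
    [[0,0,-0.05],[0,0,0]],
    [[0,0,-0.05],[0,0,0]],
    [[0,0,0],[0,0,0]],
    [[0,0,0],[0,0,0]],
    [[0,0,0],[0,0,0]],
    [[0,0,0],[0,0,0]],
    [[0,0,0],[0,0,0]]
  ]
}}

```text
clock: 34.9
tool_pos: [0.4742, 0.0524, 0.1083]
eef_rot: [0.999, -0.039, 0.0, 0.0]
contact_force: [0.2, -0.2, -0.7]
opening: 0.161
finger_force: 40.0
```

Call:
{"method": "step_arm", "body": {
  "increments": [
    [[0,0,-0.05],[0,0,0]],
    [[0,0,0],[0,0,0]],
    [[0,0,0],[0,0,0]],
    [[0,0,0],[0,0,0]],
    [[0,0,0],[0,0,0]],
    [[0,0,0],[0,0,0]],
    [[0,0,0],[0,0,0]],
    [[0,0,0],[0,0,0]],
    [[0,0,0],[0,0,0]],
    [[0,0,0],[0,0,0]]
  ]
}}

```text
clock: 35.9
tool_pos: [0.4741, 0.0524, 0.1077]
eef_rot: [0.999, -0.039, -0.0, 0.0]
contact_force: [0.7, 0.0, -1.2]
opening: 0.158
finger_force: 40.0
```

Call:
{"method": "step_arm", "body": {
  "increments": [
    [[0,0,-0.05],[0,0,0]],
    [[0,0,0],[0,0,0]],
    [[0,0,0],[0,0,0]],
    [[0,0,0],[0,0,0]],
    [[0,0,0],[0,0,0]],
    [[0,0,0],[0,0,0]],
    [[0,0,0],[0,0,0]],
    [[0,0,0],[0,0,0]],
    [[0,0,0],[0,0,0]],
    [[0,0,0],[0,0,0]]
  ]
}}

```text
clock: 36.9
tool_pos: [0.4741, 0.0524, 0.1072]
eef_rot: [0.999, -0.039, -0.0, 0.0]
contact_force: [-0.6, 0.0, -0.5]
opening: 0.158
finger_force: 40.0
```

Call:
{"method": "step_arm", "body": {
  "increments": [
    [[0,0,-0.05],[0,0,0]],
    [[0,0,0],[0,0,0]],
    [[0,0,0],[0,0,0]],
    [[0,0,0],[0,0,0]],
    [[0,0,0],[0,0,0]],
    [[0,0,0],[0,0,0]],
    [[0,0,0],[0,0,0]],
    [[0,0,0],[0,0,0]],
    [[0,0,0],[0,0,0]],
    [[0,0,0],[0,0,0]]
  ]
}}

```text
clock: 37.9
tool_pos: [0.4741, 0.0524, 0.1067]
eef_rot: [0.999, -0.039, 0.0, 0.0]
contact_force: [-0.9, 0.2, 0.8]
opening: 0.161
finger_force: 40.0
```

Call:
{"method": "step_arm", "body": {
  "increments": [
    [[0,0,-0.05],[0,0,0]],
    [[0,0,0],[0,0,0]],
    [[0,0,0],[0,0,0]],
    [[0,0,0],[0,0,0]],
    [[0,0,0],[0,0,0]],
    [[0,0,0],[0,0,0]],
    [[0,0,0],[0,0,0]],
    [[0,0,0],[0,0,0]],
    [[0,0,0],[0,0,0]],
    [[0,0,0],[0,0,0]]
  ]
}}

```text
clock: 38.9
tool_pos: [0.4741, 0.0524, 0.1062]
eef_rot: [0.999, -0.039, -0.0, 0.0]
contact_force: [-0.4, 0.1, 0.4]
opening: 0.163
finger_force: 40.0
```

```bash
python3 - <<'E'
from h import *
for i in range(3):
    s=r.get_state(); print(np.round(s['contact_force'],2),np.round(s['moment'],3),s['tool_pos'].round(5)); 
    c,p,d=snap('wrist','w13')
q=world(c,d,[253,254,253,254],[92,92,91,91]); print(q)
E
```

```text
[-0.39  0.09  0.43] [0.061 0.163 0.063] [0.4741  0.05238 0.10623]
[-0.99 -0.21  0.45] [0.009 0.125 0.009] [0.47415 0.05239 0.10625]
[ 0.33 -1.04  0.86] [-0.     0.142  0.005] [0.47408 0.05238 0.10622]
[[0.55899296 0.04595299 0.06684879]
 [0.55892806 0.04538467 0.06788616]
 [0.55950949 0.04591403 0.06789276]
 [0.5594517  0.04534702 0.06848172]]
```

Light contact (~1 N). I start the stroke at 1 mm per row.

Call:
{"method": "step_arm", "body": {
  "increments": [
    [[0.038,-0.09,0],[0,0,0]],
    [[0.038,-0.09,0],[0,0,0]],
    [[0.038,-0.09,0],[0,0,0]],
    [[0.038,-0.09,0],[0,0,0]],
    [[0.038,-0.09,0],[0,0,0]],
    [[0.038,-0.09,0],[0,0,0]],
    [[0.038,-0.09,0],[0,0,0]],
    [[0.038,-0.09,0],[0,0,0]],
    [[0.038,-0.09,0],[0,0,0]],
    [[0.038,-0.09,0],[0,0,0]]
  ]
}}

```text
clock: 40.05
tool_pos: [0.4779, 0.0433, 0.1062]
eef_rot: [0.999, -0.039, -0.0, 0.0]
contact_force: [-0.1, -0.5, 0.6]
opening: 0.162
finger_force: 40.0
```

Call:
{"method": "step_arm", "body": {
  "increments": [
    [[0.038,-0.09,0],[0,0,0]],
    [[0.038,-0.09,0],[0,0,0]],
    [[0.038,-0.09,0],[0,0,0]],
    [[0.038,-0.09,0],[0,0,0]],
    [[0.038,-0.09,0],[0,0,0]],
    [[0.038,-0.09,0],[0,0,0]],
    [[0.038,-0.09,0],[0,0,0]],
    [[0.038,-0.09,0],[0,0,0]],
    [[0.038,-0.09,0],[0,0,0]],
    [[0.038,-0.09,0],[0,0,0]]
  ]
}}

```text
clock: 41.05
tool_pos: [0.4818, 0.0343, 0.1062]
eef_rot: [0.999, -0.039, -0.0, 0.0]
contact_force: [-0.6, 0.2, 0.2]
opening: 0.161
finger_force: 40.0
```

Call:
{"method": "step_arm", "body": {
  "increments": [
    [[0.037,-0.089,0],[0,0,0]],
    [[0.037,-0.089,0],[0,0,0]],
    [[0.037,-0.089,0],[0,0,0]],
    [[0.037,-0.089,0],[0,0,0]],
    [[0.006,-0.1,0],[0,0,0]],
    [[0.006,-0.1,0],[0,0,0]],
    [[0.006,-0.1,0],[0,0,0]],
    [[0.006,-0.1,0],[0,0,0]],
    [[0.006,-0.1,0],[0,0,0]],
    [[0.006,-0.1,0],[0,0,0]]
  ]
}}

```text
clock: 42.05
tool_pos: [0.4836, 0.0248, 0.1062]
eef_rot: [0.999, -0.039, 0.0, 0.0]
contact_force: [0.2, 0.6, 0.5]
opening: 0.16
finger_force: 40.0
```

```bash
python3 - <<'E'
from h import *
s=r.get_state(); print(np.round(s['contact_force'],2),np.round(s['moment'],3),s['tool_pos'].round(5)); 
c,p,d=snap('wrist','w14')
a=np.radians(3.27);U=np.array([[np.cos(a),-np.sin(a)],[np.sin(a),np.cos(a)]])
S=np.array([(0,66),(7.8,44),(7.8,22),(0,0),(-7.8,-22),(-7.8,-44),(0,-66)])/1000
P=proj(c,np.c_[(U@S.T).T+[.5633,-.0204],np.full(7,.067)]).round(1);print(P)
sub=p[60:120,226:336]
im=cv2.resize(sub[:,:,::-1],(800,436),interpolation=cv2.INTER_CUBIC); cv2.imwrite('pics/w14b.png',im)
E
```

```text
[0.22 0.56 0.48] [0.182 0.005 0.038] [0.48358 0.02477 0.10625]
[[208.  111.9]
 [243.2  92.6]
 [281.2  87.1]
 [320.5  95.8]
 [359.3 104.3]
 [397.8  98.7]
 [437.9  78.5]]
```

View pics/w14b.png

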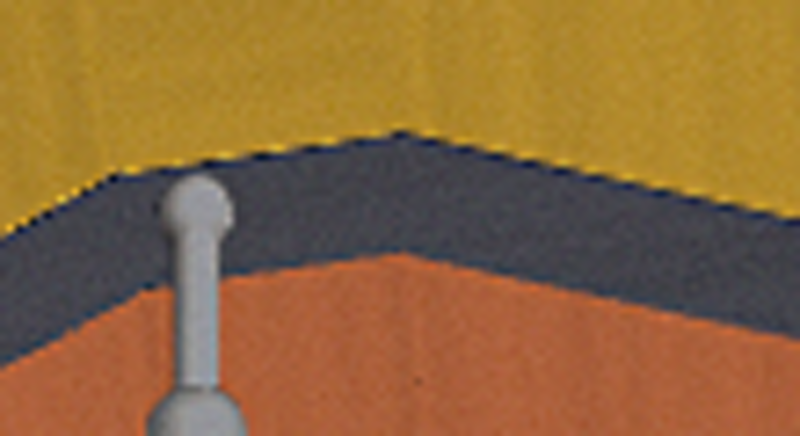

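The ball sits inside the channel, about 1 mm to the +x side of the middle (ball (198,210), middle about (198,221)). I trim that as it goes on.

Call:
{"method": "step_arm", "body": {
  "increments": [
    [[-0.014,-0.1,0],[0,0,0]],
    [[-0.014,-0.1,0],[0,0,0]],
    [[-0.014,-0.1,0],[0,0,0]],
    [[-0.014,-0.1,0],[0,0,0]],
    [[0.006,-0.1,0],[0,0,0]],
    [[0.006,-0.1,0],[0,0,0]],
    [[0.006,-0.1,0],[0,0,0]],
    [[0.006,-0.1,0],[0,0,0]],
    [[0.006,-0.1,0],[0,0,0]],
    [[0.006,-0.1,0],[0,0,0]]
  ]
}}

```text
clock: 43.1
tool_pos: [0.4834, 0.0148, 0.1063]
eef_rot: [0.999, -0.039, 0.0, 0.0]
contact_force: [-0.3, -0.1, -0.4]
opening: 0.163
finger_force: 40.0
```

Call:
{"method": "step_arm", "body": {
  "increments": [
    [[0.006,-0.1,0],[0,0,0]],
    [[0.006,-0.1,0],[0,0,0]],
    [[0.006,-0.1,0],[0,0,0]],
    [[0.006,-0.1,0],[0,0,0]],
    [[0.006,-0.1,0],[0,0,0]],
    [[0.006,-0.1,0],[0,0,0]],
    [[-0.028,-0.095,0],[0,0,0]],
    [[-0.028,-0.095,0],[0,0,0]],
    [[-0.028,-0.095,0],[0,0,0]],
    [[-0.028,-0.095,0],[0,0,0]]
  ]
}}

```text
clock: 44.1
tool_pos: [0.4826, 0.0049, 0.1063]
eef_rot: [0.999, -0.039, 0.0, 0.0]
contact_force: [0.7, 1.2, -0.2]
opening: 0.163
finger_force: 40.0
```

Call:
{"method": "step_arm", "body": {
  "increments": [
    [[-0.028,-0.095,0],[0,0,0]],
    [[-0.028,-0.095,0],[0,0,0]],
    [[-0.028,-0.095,0],[0,0,0]],
    [[-0.028,-0.095,0],[0,0,0]],
    [[-0.028,-0.095,0],[0,0,0]],
    [[-0.028,-0.095,0],[0,0,0]],
    [[-0.028,-0.095,0],[0,0,0]],
    [[-0.028,-0.095,0],[0,0,0]],
    [[-0.028,-0.095,0],[0,0,0]],
    [[-0.028,-0.095,0],[0,0,0]]
  ]
}}

```text
clock: 45.1
tool_pos: [0.4798, -0.0045, 0.1063]
eef_rot: [0.999, -0.039, 0.0, 0.0]
contact_force: [0.3, -0.4, -0.3]
opening: 0.161
finger_force: 40.0
```

```bash
cat > seam.py <<'E'
from h import *
import sys
s=r.get_state(); print(np.round(s['contact_force'],2),s['tool_pos'].round(5)); 
c,p,d=snap('wrist',sys.argv[1])
a=np.radians(3.27);U=np.array([[np.cos(a),-np.sin(a)],[np.sin(a),np.cos(a)]])
S=np.array([(0,66),(7.8,44),(7.8,22),(0,0),(-7.8,-22),(-7.8,-44),(0,-66)])/1000
hsv=cv2.cvtColor(p,cv2.COLOR_RGB2HSV)
dark=(p.max(2)<85)&(hsv[...,1]<110)
# ball: search template of light grey blob near (253,91): top rows of shaft
g=(p.min(2)>105)&(hsv[...,1]<60)
col=slice(244,264)
for v in range(82,104): print(v,np.flatnonzero(g[v,col])[[0,-1]]+244 if g[v,col].any() else '-', end=' | ')
print()
P=proj(c,np.c_[(U@S.T).T+[.5633,-.0206],np.full(7,.067)])
for u in (236,240,266,270,274):
    dv=np.flatnonzero(dark[60:125,u])+60; vm=np.interp(u,P[:,0],P[:,1]); 
    dv=dv[abs(dv-vm)<14]; print('col',u,'dark',dv.min() if len(dv) else None,dv.max() if len(dv) else None,'model',round(vm,1))
print('model at 253.3', np.interp(253.3,P[:,0],P[:,1]).round(1), 'P',P[:,0].round(0))
E
python3 seam.py w15
```

```text
[ 0.31 -0.41 -0.31] [ 0.47979 -0.00454  0.10626]
82 - | 83 - | 84 [252 254] | 85 [250 255] | 86 [250 256] | 87 [250 257] | 88 [249 257] | 89 [250 257] | 90 [250 257] | 91 [251 256] | 92 [251 256] | 93 [251 255] | 94 [251 255] | 95 [251 255] | 96 [251 255] | 97 [251 255] | 98 [251 255] | 99 [251 255] | 100 [251 255] | 101 [251 255] | 102 [251 255] | 103 [251 255] | 
col 236 dark 77 92 model 85.6
col 240 dark 78 93 model 86.5
col 266 dark 83 99 model 92.3
col 270 dark 84 100 model 93.2
col 274 dark 86 101 model 94.0
model at 253.3 89.5 P [158. 192. 230. 270. 309. 347. 386.]
```

Call:
{"method": "step_arm", "body": {
  "increments": [
    [[-0.028,-0.095,-0.02],[0,0,0]],
    [[-0.028,-0.095,-0.02],[0,0,0]],
    [[-0.028,-0.095,0],[0,0,0]],
    [[-0.028,-0.095,0],[0,0,0]],
    [[-0.028,-0.095,0],[0,0,0]],
    [[-0.028,-0.095,0],[0,0,0]],
    [[-0.028,-0.095,0],[0,0,0]],
    [[-0.028,-0.095,0],[0,0,0]],
    [[-0.028,-0.095,0],[0,0,0]],
    [[-0.028,-0.095,0],[0,0,0]]
  ]
}}

```text
clock: 46.15
tool_pos: [0.477, -0.014, 0.1059]
eef_rot: [0.999, -0.039, 0.0, 0.0]
contact_force: [-0.6, 0.0, -0.3]
opening: 0.161
finger_force: 40.0
```

Call:
{"method": "step_arm", "body": {
  "increments": [
    [[-0.028,-0.095,0],[0,0,0]],
    [[-0.028,-0.095,0],[0,0,0]],
    [[-0.028,-0.095,0],[0,0,0]],
    [[-0.028,-0.095,0],[0,0,0]],
    [[-0.028,-0.095,0],[0,0,0]],
    [[-0.028,-0.095,0],[0,0,0]],
    [[-0.028,-0.095,0],[0,0,0]],
    [[-0.028,-0.095,0],[0,0,0]],
    [[-0.028,-0.095,0],[0,0,0]],
    [[-0.028,-0.095,0],[0,0,0]]
  ]
}}

```text
clock: 47.15
tool_pos: [0.4742, -0.0236, 0.1058]
eef_rot: [0.999, -0.039, 0.0, 0.0]
contact_force: [-0.2, 0.3, 0.3]
opening: 0.163
finger_force: 40.0
```

```bash
python3 seam.py w16
```

```text
[-0.22  0.3   0.28] [ 0.47419 -0.02357  0.10585]
82 - | 83 - | 84 [251 255] | 85 [250 256] | 86 [249 256] | 87 [249 257] | 88 [249 257] | 89 [250 257] | 90 [250 257] | 91 [251 256] | 92 [251 256] | 93 [251 255] | 94 [251 255] | 95 [251 255] | 96 [251 255] | 97 [251 255] | 98 [251 255] | 99 [251 255] | 100 [251 255] | 101 [251 255] | 102 [251 255] | 103 [251 255] | 
col 236 dark 77 92 model 85.5
col 240 dark 78 93 model 86.4
col 266 dark 84 98 model 92.1
col 270 dark 85 99 model 93.0
col 274 dark 85 100 model 93.9
model at 253.3 89.3 P [123. 157. 195. 236. 276. 314. 352.]
```

Call:
{"method": "step_arm", "body": {
  "increments": [
    [[-0.028,-0.095,0],[0,0,0]],
    [[-0.028,-0.095,0],[0,0,0]],
    [[-0.028,-0.095,0],[0,0,0]],
    [[-0.028,-0.095,0],[0,0,0]],
    [[-0.028,-0.095,0],[0,0,0]],
    [[-0.028,-0.095,0],[0,0,0]],
    [[-0.028,-0.095,0],[0,0,0]],
    [[-0.028,-0.095,0],[0,0,0]],
    [[-0.028,-0.095,0],[0,0,0]],
    [[-0.028,-0.095,0],[0,0,0]]
  ]
}}

```text
clock: 48.2
tool_pos: [0.4714, -0.033, 0.1058]
eef_rot: [0.999, -0.039, 0.0, 0.0]
contact_force: [-0.1, 0.2, 0.4]
opening: 0.161
finger_force: 40.0
```

Call:
{"method": "step_arm", "body": {
  "increments": [
    [[-0.028,-0.095,0],[0,0,0]],
    [[-0.028,-0.095,0],[0,0,0]],
    [[-0.028,-0.095,0],[0,0,0]],
    [[0.006,-0.1,0],[0,0,0]],
    [[0.006,-0.1,0],[0,0,0]],
    [[0.006,-0.1,0],[0,0,0]],
    [[0.006,-0.1,0],[0,0,0]],
    [[0.006,-0.1,0],[0,0,0]],
    [[0.006,-0.1,0],[0,0,0]],
    [[0.006,-0.1,0],[0,0,0]]
  ]
}}

```text
clock: 49.2
tool_pos: [0.471, -0.0429, 0.1059]
eef_rot: [0.999, -0.039, 0.0, 0.0]
contact_force: [-0.1, 0.4, -0.4]
opening: 0.163
finger_force: 40.0
```

Call:
{"method": "step_arm", "body": {
  "increments": [
    [[0.006,-0.1,0],[0,0,0]],
    [[0.006,-0.1,0],[0,0,0]],
    [[0.006,-0.1,0],[0,0,0]],
    [[0.006,-0.1,0],[0,0,0]],
    [[0.006,-0.1,0],[0,0,0]],
    [[0.006,-0.1,0],[0,0,0]],
    [[0.006,-0.1,0],[0,0,0]],
    [[0.006,-0.1,0],[0,0,0]],
    [[0.006,-0.1,0],[0,0,0]],
    [[0.006,-0.1,0],[0,0,0]]
  ]
}}

```text
clock: 50.2
tool_pos: [0.4716, -0.0529, 0.1059]
eef_rot: [0.999, -0.039, -0.0, 0.0]
contact_force: [-0.4, 1.3, -0.6]
opening: 0.164
finger_force: 40.0
```

```bash
python3 seam.py w17
```

```text
[-0.35  1.32 -0.56] [ 0.47158 -0.05289  0.10586]
82 - | 83 - | 84 [251 254] | 85 [250 255] | 86 [249 256] | 87 [249 256] | 88 [249 257] | 89 [249 257] | 90 [250 256] | 91 [251 256] | 92 [251 255] | 93 [251 255] | 94 [251 255] | 95 [251 255] | 96 [251 255] | 97 [251 255] | 98 [251 255] | 99 [251 255] | 100 [251 255] | 101 [251 255] | 102 [251 255] | 103 [251 255] | 
col 236 dark 84 98 model 92.2
col 240 dark 83 98 model 91.6
col 266 dark 76 93 model 86.4
col 270 dark 74 91 model 84.2
col 274 dark 72 89 model 82.0
model at 253.3 89.6 P [ 72. 105. 143. 184. 225. 263. 300.]
```

Call:
{"method": "step_arm", "body": {
  "increments": [
    [[-0.002,-0.1,-0.01],[0,0,0]],
    [[-0.002,-0.1,-0.01],[0,0,0]],
    [[-0.002,-0.1,0],[0,0,0]],
    [[-0.002,-0.1,0],[0,0,0]],
    [[-0.002,-0.1,0],[0,0,0]],
    [[0.03,-0.095,0],[0,0,0]],
    [[0.037,-0.09,0],[0,0,0]],
    [[0.037,-0.09,0],[0,0,0]],
    [[0.037,-0.09,0],[0,0,0]],
    [[0.037,-0.09,0],[0,0,0]]
  ]
}}

```text
clock: 51.25
tool_pos: [0.4732, -0.0624, 0.1056]
eef_rot: [0.999, -0.039, -0.0, 0.0]
contact_force: [-0.4, 1.0, 0.4]
opening: 0.16
finger_force: 40.0
```

Call:
{"method": "step_arm", "body": {
  "increments": [
    [[0.038,-0.09,0],[0,0,0]],
    [[0.038,-0.09,0],[0,0,0]],
    [[0.038,-0.09,0],[0,0,0]],
    [[0.038,-0.09,0],[0,0,0]],
    [[0.038,-0.09,0],[0,0,0]],
    [[0.038,-0.09,0],[0,0,0]],
    [[0.038,-0.09,0],[0,0,0]],
    [[0.038,-0.09,0],[0,0,0]],
    [[0.038,-0.09,0],[0,0,0]],
    [[0.038,-0.09,0],[0,0,0]]
  ]
}}

```text
clock: 52.25
tool_pos: [0.4771, -0.0714, 0.1057]
eef_rot: [0.999, -0.039, 0.0, 0.0]
contact_force: [-0.7, 0.9, 0.1]
opening: 0.164
finger_force: 40.0
```

```bash
python3 seam.py w18; python3 - <<'E'
from h import *
c,p,d=load('w18'); dark=p.max(2)<85
for u in range(256,278,2):
    q=np.flatnonzero(dark[60:110,u])+60; print(u,q.min() if len(q) else None,q.max() if len(q) else None,end=' | ')
E
```

```text
[-0.74  0.88  0.12] [ 0.47713 -0.07142  0.10565]
82 - | 83 [252 253] | 84 [250 255] | 85 [250 256] | 86 [249 256] | 87 [249 256] | 88 [249 257] | 89 [249 257] | 90 [250 256] | 91 [251 256] | 92 [251 255] | 93 [251 255] | 94 [251 255] | 95 [251 255] | 96 [251 255] | 97 [250 255] | 98 [251 255] | 99 [251 255] | 100 [251 255] | 101 [251 255] | 102 [251 255] | 103 [251 255] | 
col 236 dark 88 105 model 98.5
col 240 dark 86 103 model 96.3
col 266 dark 72 89 model 82.0
col 270 dark 69 87 model 81.2
col 274 dark 76 84 model 81.2
model at 253.3 89.0 P [ 42.  75. 113. 154. 194. 231. 267.]
256 77 94 | 258 76 93 | 260 75 92 | 262 74 91 | 264 73 90 | 266 72 89 | 268 70 88 | 270 69 87 | 272 68 86 | 274 76 84 | 276 None None |
```

Call:
{"method": "step_arm", "body": {
  "increments": [
    [[0.038,-0.09,0],[0,0,0]],
    [[0.038,-0.09,0],[0,0,0]],
    [[0.038,-0.09,0],[0,0,0]],
    [[0.038,-0.09,0],[0,0,0]],
    [[0.038,-0.09,0],[0,0,0]],
    [[0.038,-0.09,0],[0,0,0]],
    [[0.038,-0.09,0],[0,0,0]],
    [[0.038,-0.09,0],[0,0,0]],
    [[0.038,-0.09,0],[0,0,0]],
    [[0.03,-0.07,0],[0,0,0]]
  ]
}}

```text
clock: 53.3
tool_pos: [0.4808, -0.0803, 0.1056]
eef_rot: [0.999, -0.039, 0.0, 0.0]
contact_force: [-0.5, 0.3, -0.5]
opening: 0.163
finger_force: 40.0
```

```bash
python3 seam.py w19; python3 - <<'E'
from h import *
c,p,d=load('w19'); dark=p.max(2)<85
for u in range(242,278,2):
    q=np.flatnonzero(dark[60:110,u])+60; print(u,q.min() if len(q) else None,q.max() if len(q) else None,end=' | ')
E
```

```text
[-0.46  0.26 -0.49] [ 0.48083 -0.08025  0.10565]
82 - | 83 [252 252] | 84 [250 254] | 85 [249 255] | 86 [249 256] | 87 [249 256] | 88 [249 256] | 89 [249 256] | 90 [250 256] | 91 [250 256] | 92 [251 255] | 93 [251 254] | 94 [251 254] | 95 [250 254] | 96 [251 254] | 97 [250 254] | 98 [251 255] | 99 [250 255] | 100 [250 255] | 101 [251 255] | 102 [251 255] | 103 [251 255] | 
col 236 dark 88 105 model 98.5
col 240 dark 86 103 model 96.3
col 266 dark None None model 89.5
col 270 dark None None model 89.5
col 274 dark None None model 89.5
model at 253.3 89.5 P [ 29.  61.  99. 140. 180. 217. 252.]
242 85 102 | 244 84 101 | 246 83 100 | 248 83 99 | 250 80 83 | 252 79 82 | 254 78 82 | 256 77 94 | 258 76 93 | 260 92 92 | 262 None None | 264 None None | 266 None None | 268 None None | 270 None None | 272 None None | 274 None None | 276 None None |
```

Stroke complete: the ball is at the seam end (u 252.7 against 252.4). I lift it and return to the rest.

Call:
{"method": "step_arm", "body": {
  "increments": [
    [[0,0,0],[0,0,0]],
    [[0,0,0.5],[0,0,0]],
    [[0,0,1.5],[0,0,0]],
    [[0,0,3],[0,0,0]],
    [[0,0,3],[0,0,0]],
    [[0,0,3],[0,0,0]],
    [[0.8,2.5,0],[0,0,0]],
    [[1,3.2,0],[0,0,0]],
    [[1,3.2,0],[0,0,0]],
    [[1,3.2,0],[0,0,0]]
  ]
}}

```text
clock: 54.35
tool_pos: [0.5189, 0.0418, 0.2161]
eef_rot: [0.999, -0.04, 0.0, 0.0]
contact_force: [-0.8, -0.4, -1.0]
opening: 0.162
finger_force: 40.0
```

Call:
{"method": "step_arm", "body": {
  "increments": [
    [[1,3.2,0],[0,0,0]],
    [[1,3.2,0],[0,0,0]],
    [[1,3.2,0],[0,0,0]],
    [[1,3.2,0],[0,0,0]],
    [[1,3.2,0],[0,0,0]],
    [[1,3.2,0],[0,0,0]],
    [[1,3.2,0],[0,0,0]],
    [[1,3.2,0],[0,0,0]],
    [[1,2,0],[0,0,0]],
    [[0,0,0],[0,0,0]]
  ]
}}

```text
clock: 55.35
tool_pos: [0.6083, 0.321, 0.2153]
eef_rot: [0.999, -0.037, -0.0, -0.001]
contact_force: [-0.7, -0.2, -1.0]
opening: 0.162
finger_force: 40.0
```

Call:
{"method": "step_arm", "body": {
  "increments": [
    [[0,0,-1],[0,0,0]],
    [[0,0,-1],[0,0,0]],
    [[0,0,-1],[0,0,0]],
    [[0,0,-1],[0,0,0]],
    [[0,0,-1],[0,0,0]],
    [[0,0,-1],[0,0,0]],
    [[0,0,-1],[0,0,0]],
    [[0,0,-1],[0,0,0]],
    [[0,0,0],[0,0,0]],
    [[0,0,0],[0,0,0]]
  ]
}}

```text
clock: 56.35
tool_pos: [0.6088, 0.3169, 0.1355]
eef_rot: [0.999, -0.039, -0.0, 0.0]
contact_force: [-0.0, 0.1, -0.7]
opening: 0.166
finger_force: 40.0
```

Call:
{"method": "step_arm", "body": {
  "increments": [
    [[0.08,0.5,0],[0,0,0]],
    [[0,0,-1],[0,0,0]],
    [[0,0,-1],[0,0,0]],
    [[0,0,-1],[0,0,0]],
    [[0,0,-1],[0,0,0]],
    [[0,0,-1],[0,0,0]],
    [[0,0,-0.7],[0,0,0]],
    [[0,0,-0.4],[0,0,0]],
    [[0,0,-0.3],[0,0,0]],
    [[0,0,0],[0,0,0]]
  ]
}}

```text
clock: 57.35
tool_pos: [0.6095, 0.3218, 0.0714]
eef_rot: [0.999, -0.039, -0.0, 0.0]
contact_force: [-0.2, 0.8, -0.8]
opening: 0.164
finger_force: 40.0
```

Call:
{"method": "step_arm", "body": {
  "increments": [
    [[0,0,-0.2],[0,0,0]],
    [[0,0,-0.1],[0,0,0]],
    [[0,0,0],[0,0,0]],
    [[0,0,0],[0,0,0]],
    [[0,0,0],[0,0,0]],
    [[0,0,0],[0,0,0]],
    [[0,0,0],[0,0,0]],
    [[0,0,0],[0,0,0]],
    [[0,0,0],[0,0,0]],
    [[0,0,0],[0,0,0]]
  ]
}}

```text
clock: 58.35
tool_pos: [0.6096, 0.3218, 0.0687]
eef_rot: [0.999, -0.039, 0.0, 0.0]
contact_force: [-0.5, 0.4, -0.0]
opening: 0.158
finger_force: 40.0
```

```bash
python3 - <<'E'
from h import *
for i in range(2):
    s=r.get_state(); print(np.round(s['contact_force'],2),np.round(s['moment'],3),s['tool_pos'].round(5)); c,p,d=snap('wrist','w20')
E
```

```text
[-0.49  0.36 -0.02] [-0.004  0.033 -0.003] [0.60958 0.32181 0.06866]
[0.   0.55 0.28] [-0.022  0.015  0.002] [0.60958 0.32182 0.06864]
```

Call:
{"method": "step_arm", "body": {
  "increments": [
    [[0,0,-0.1],[0,0,0]],
    [[0,0,-0.1],[0,0,0]],
    [[0,0,-0.05],[0,0,0]],
    [[0,0,0],[0,0,0]],
    [[0,0,0],[0,0,0]],
    [[0,0,0],[0,0,0]],
    [[0,0,0],[0,0,0]],
    [[0,0,0],[0,0,0]],
    [[0,0,0],[0,0,0]],
    [[0,0,0],[0,0,0]]
  ]
}}

```text
clock: 59.45
tool_pos: [0.6096, 0.3218, 0.0661]
eef_rot: [0.999, -0.039, -0.0, 0.0]
contact_force: [0.1, 0.0, -0.7]
opening: 0.165
finger_force: 40.0
```

Call:
{"method": "step_arm", "body": {
  "increments": [
    [[0,0,0],[0,0,0]],
    [[0,0,0],[0,0,0]],
    [[0,0,0],[0,0,0]],
    [[0,0,0],[0,0,0]],
    [[0,0,0],[0,0,0]],
    [[0,0,0],[0,0,0]],
    [[0,0,0.5],[0,0,0]],
    [[0,0,1.5],[0,0,0]],
    [[0,0,3.5],[0,0,0]],
    [[0,0,3.5],[0,0,0]]
  ],
  "fingers": 0.5
}}

```text
clock: 60.45
tool_pos: [0.6094, 0.3217, 0.1579]
eef_rot: [0.999, -0.039, -0.0, 0.0]
contact_force: [0.8, 0.7, -0.2]
opening: 0.497
finger_force: 0.0
```

Call:
{"method": "step_arm", "body": {
  "increments": [
    [[0,0,0.3],[0,0,0]],
    [[0,0,0],[0,0,0]],
    [[0,0,0],[0,0,0]],
    [[0,0,0],[0,0,0]],
    [[0,0,0],[0,0,0]],
    [[0,0,0],[0,0,0]],
    [[0,0,0],[0,0,0]],
    [[0,0,0],[0,0,0]],
    [[0,0,0],[0,0,0]],
    [[0,0,0],[0,0,0]]
  ]
}}

```text
clock: 61.45
tool_pos: [0.6096, 0.3219, 0.1591]
eef_rot: [0.999, -0.039, 0.0, 0.0]
contact_force: [0.3, -0.5, -0.2]
opening: 0.499
finger_force: 0.0
```

```bash
python3 - <<'E'
from fit import *
s=r.get_state(); print(s['tool_pos'])
for n in ('w9','w21'):
    c,p,d=load(n) if n=='w9' else snap('wrist','w21'); W=cloud(c,d)
    B=proj(c,[[.6957,.3153,.025]])[0]; print(n,'ball pred',B)
    hsv=cv2.cvtColor(p,cv2.COLOR_RGB2HSV); g=(p.max(2)<60+0) 
    m=(abs(W[...,0]-.605)<.025)&(abs(W[...,1]-.3225)<.02)&(W[...,2]>.06)&(W[...,2]<.13)
    q,v,e=fitcyl(W,m,.605); print(len(q),v[:2],np.degrees(v[2:]),e)
    # ball: highest non-bench pixels
    m=(abs(W[...,0]-.69)<.02)&(abs(W[...,1]-.3155)<.02)&(W[...,2]>.012)&(W[...,2]<.05)
    q=W[m]; print('tip region',len(q),q[:,0].max(),q[q[:,0]>q[:,0].max()-.005].mean(0))
E
```

```text
[0.60958579 0.32186297 0.15913788]
w9 ball pred [253.10201196  93.67644971]
1753 [0.3229244  0.08546621] [-4.64406575 34.93091202] 0.0009179602788989368
tip region 237 0.6980588476564705 [0.69569383 0.31586945 0.0245714 ]
w21 ball pred [252.87128225  92.77915458]
1777 [0.32290823 0.08546276] [-4.59097877 35.06525762] 0.0009160554540964299
tip region 231 0.6981521615771717 [0.69570059 0.31570338 0.02467249]
```

Call:
{"method": "step_arm", "body": {
  "increments": [
    [[0,0,2],[0,0,8.15]],
    [[0,0,2],[0,0,8.15]],
    [[0,0,0],[0,0,8.15]],
    [[-0.5,-2.2,0],[0,0,8.15]],
    [[-0.5,-2.2,0],[0,0,8.15]],
    [[-0.5,-2.2,0],[0,0,8.15]],
    [[-0.5,-2.2,0],[0,0,8.15]],
    [[-0.5,-2.2,0],[0,0,8.15]],
    [[-0.5,-2.2,0],[0,0,8.15]],
    [[-0.5,-2.2,0],[0,0,8.15]]
  ]
}}

```text
clock: 62.5
tool_pos: [0.5745, 0.1668, 0.1993]
eef_rot: [0.781, 0.625, 0.0, 0.0]
contact_force: [0.8, -0.3, 0.0]
opening: 0.504
finger_force: 0.0
```

Call:
{"method": "step_arm", "body": {
  "increments": [
    [[-0.6,-2.2,0],[0,0,8.15]],
    [[-0.6,-2.2,0],[0,0,8.15]],
    [[-0.6,-2.2,0],[0,0,0]],
    [[0,0,-2],[0,0,0]],
    [[0,0,-2],[0,0,0]],
    [[0,0,0],[0,0,0]],
    [[0,0,0],[0,0,0]],
    [[0,0,0],[0,0,0]],
    [[0,0,0],[0,0,0]],
    [[0,0,0],[0,0,0]]
  ]
}}

```text
clock: 63.5
tool_pos: [0.557, 0.1021, 0.1599]
eef_rot: [0.686, 0.727, 0.001, 0.0]
contact_force: [0.3, 0.6, -0.1]
opening: 0.499
finger_force: 0.0
```

```bash
python3 - <<'E'
from h import *
s=r.get_state();R=Rot.from_quat(s['eef_rot']).as_matrix();print(s['tool_pos'],np.degrees(np.arctan2(R[1,0],R[0,0])),s['q'])
c,p,d=snap('wrist','w22'); W=cloud(c,d)
m=(abs(W[...,0]-.557)<.03)&(abs(W[...,1]-.105)<.03)
k=W[m&(W[...,2]>.088)&(W[...,2]<.11)]; print('knob',len(k),cv2.minEnclosingCircle((k[:,:2]*1000).astype(np.float32)))
E
```

```text
[0.55700877 0.10210714 0.15985702] 93.31085524488456 [ 0.04315253  0.76174728 -0.52627786  1.81166669  0.55514176  0.71819959
 -0.73339393]
knob 384 ((556.6561889648438, 103.77545166015625), 7.988979339599609)
```

Down, grip, slide +y.

Call:
{"method": "step_arm", "body": {
  "increments": [
    [[-0.05,0.05,-1.5],[0,0,0]],
    [[0,0,-1.5],[0,0,0]],
    [[0,0,-1.5],[0,0,0]],
    [[0,0,-1.5],[0,0,0]],
    [[0,0,-1.2],[0,0,0]],
    [[0,0,-0.8],[0,0,0]],
    [[0,0,0],[0,0,0]],
    [[0,0,0],[0,0,0]],
    [[0,0,0],[0,0,0]],
    [[0,0,0],[0,0,0]]
  ]
}}

```text
clock: 64.55
tool_pos: [0.5565, 0.1025, 0.0797]
eef_rot: [0.686, 0.727, 0.001, 0.0]
contact_force: [-0.4, 0.4, 0.1]
opening: 0.501
finger_force: 0.0
```

Call:
{"method": "step_arm", "body": {
  "increments": [
    [[0,0,0],[0,0,0]],
    [[0,0,0],[0,0,0]],
    [[0,0,0],[0,0,0]],
    [[0,0,0],[0,0,0]],
    [[0,0,0],[0,0,0]],
    [[0,0,0],[0,0,0]],
    [[0,0,0],[0,0,0]],
    [[0,0,0],[0,0,0]],
    [[0,0,0],[0,0,0]],
    [[0,0,0],[0,0,0]]
  ],
  "fingers": 0,
  "grip_force": 20
}}

```text
clock: 65.55
tool_pos: [0.5561, 0.1023, 0.0792]
eef_rot: [0.686, 0.727, 0.0, 0.0]
contact_force: [0.5, 0.4, 1.0]
opening: 0.176
finger_force: 20.0
```

Call:
{"method": "step_arm", "body": {
  "increments": [
    [[-0.012,0.21,0],[0,0,0]],
    [[-0.012,0.21,0],[0,0,0]],
    [[-0.012,0.21,0],[0,0,0]],
    [[-0.012,0.21,0],[0,0,0]],
    [[-0.012,0.21,0],[0,0,0]],
    [[-0.012,0.21,0],[0,0,0]],
    [[-0.012,0.21,0],[0,0,0]],
    [[-0.012,0.21,0],[0,0,0]],
    [[-0.012,0.21,0],[0,0,0]],
    [[0,0.1,0],[0,0,0]]
  ]
}}

```text
clock: 66.55
tool_pos: [0.555, 0.1204, 0.0791]
eef_rot: [0.687, 0.727, -0.001, 0.001]
contact_force: [-0.6, -6.9, 4.4]
opening: 0.176
finger_force: 20.0
```

Call:
{"method": "step_arm", "body": {
  "increments": [
    [[0,0.1,0],[0,0,0]],
    [[0,0.1,0],[0,0,0]],
    [[0,0,0],[0,0,0]],
    [[0,0,0],[0,0,0]],
    [[0,0,0],[0,0,0]],
    [[0,0,0],[0,0,0]],
    [[0,0,0],[0,0,0]],
    [[0,0,0],[0,0,0]],
    [[0,0,0],[0,0,0]],
    [[0,0,0],[0,0,0]]
  ]
}}

```text
clock: 67.55
tool_pos: [0.5549, 0.1204, 0.0791]
eef_rot: [0.687, 0.726, -0.002, 0.002]
contact_force: [-0.3, -9.1, 6.2]
opening: 0.171
finger_force: 20.0
```

Call:
{"method": "step_arm", "body": {
  "increments": [
    [[0,-0.35,0],[0,0,0]],
    [[0,0,0],[0,0,0]],
    [[0,0,0],[0,0,0]],
    [[0,0,0],[0,0,0]],
    [[0,0,0],[0,0,0]],
    [[0,0,1],[0,0,0]],
    [[0,0,2],[0,0,0]],
    [[0,0,3],[0,0,0]],
    [[0,0,3],[0,0,0]],
    [[0,0,2],[0,0,0]]
  ],
  "fingers": 0.5
}}

```text
clock: 68.55
tool_pos: [0.5556, 0.1214, 0.1919]
eef_rot: [0.686, 0.727, 0.001, 0.001]
contact_force: [0.5, -0.6, 0.2]
opening: 0.499
finger_force: 0.0
```

Call:
{"method": "step_arm", "body": {
  "increments": [
    [[0.1,-1.5,0],[0,0,0]],
    [[0.1,-1.5,0],[0,0,0]],
    [[0.1,-1.5,0],[0,0,0]],
    [[0.1,-1.5,0],[0,0,0]],
    [[0.1,-1.5,0],[0,0,0]],
    [[0.1,-1,0],[0,0,0]],
    [[0,-1,0],[0,0,0]],
    [[0,-0.5,0],[0,0,0]],
    [[0,0,0],[0,0,0]],
    [[0,0,0],[0,0,0]]
  ],
  "fingers": 1
}}

```text
clock: 69.55
tool_pos: [0.561, 0.0214, 0.1892]
eef_rot: [0.686, 0.727, 0.0, -0.0]
contact_force: [0.5, 0.4, 0.2]
opening: 1.0
finger_force: 0.0
```

```bash
python3 - <<'E'
from h import *
s=r.get_state();R=Rot.from_quat(s['eef_rot']).as_matrix();print(s['tool_pos'],np.degrees(np.arctan2(R[1,0],R[0,0])))
c,p,d=snap('wrist','w23'); W=cloud(c,d)
m=(abs(W[...,0]-.557)<.03)&(abs(W[...,1]-.12)<.03)
k=W[m&(W[...,2]>.088)&(W[...,2]<.11)]; print('knob',len(k),cv2.minEnclosingCircle((k[:,:2]*1000).astype(np.float32)) if len(k) else '')
m=(abs(W[...,0]-.564)<.045)&(abs(W[...,1]+.02)<.075)&(W[...,2]>.06)&(W[...,2]<.072)
q=W[m]; 
for y in (.03,.01,-.01,-.03,-.05): 
    k=q[abs(q[:,1]-y)<.004]; print(y,np.percentile(k[:,0],[0.5,99.5]).round(4),end=' mid '); print(np.percentile(k[:,0],[.5,99.5]).mean().round(4),'model',round(.5632-.0571*(y+.0206),4))
for nm,lo,hi in (('+x',.597,.66),('-x',.46,.53)):
    m=(W[...,0]>lo)&(W[...,0]<hi)&(abs(W[...,1]+.02)<.05)&(W[...,2]>.008)&(W[...,2]<.12)
    q=W[m]
    for y in np.arange(-.06,.031,.01):
        k=q[abs(q[:,1]-y)<.005]
        if len(k): print(nm,round(y,2),len(k),np.percentile(k[:,0],[1,99]).round(3),'zmax',np.percentile(k[:,2],98).round(3))
E
```

```text
[0.56103765 0.02144978 0.18924933] 93.348879501134
knob 389 ((555.6035766601562, 121.15951538085938), 7.9004411697387695)
0.03 [0.5313 0.5907] mid 0.561 model 0.5603
0.01 [0.5327 0.5916] mid 0.5622 model 0.5615
-0.01 [0.5342 0.5933] mid 0.5637 model 0.5626
-0.03 [0.5347 0.5942] mid 0.5644 model 0.5637
-0.05 [0.5363 0.5956] mid 0.5659 model 0.5649
+x -0.06 150 [0.63  0.657] zmax 0.02
+x -0.05 136 [0.602 0.644] zmax 0.02
+x -0.04 69 [0.601 0.633] zmax 0.018
+x -0.03 69 [0.602 0.66 ] zmax 0.017
+x -0.02 234 [0.598 0.66 ] zmax 0.036
+x -0.01 379 [0.598 0.639] zmax 0.035
+x 0.0 137 [0.599 0.637] zmax 0.017
+x 0.01 76 [0.598 0.649] zmax 0.021
+x 0.02 160 [0.598 0.658] zmax 0.02
+x 0.03 75 [0.646 0.66 ] zmax 0.02
-x -0.06 3 [0.528 0.53 ] zmax 0.015
-x -0.05 41 [0.522 0.53 ] zmax 0.017
-x -0.04 84 [0.516 0.529] zmax 0.017
-x -0.03 106 [0.514 0.529] zmax 0.017
-x -0.02 112 [0.512 0.528] zmax 0.017
-x -0.01 106 [0.514 0.527] zmax 0.017
-x 0.0 86 [0.516 0.527] zmax 0.018
-x 0.01 39 [0.52  0.527] zmax 0.017
```

Call:
{"method": "step_arm", "body": {
  "increments": [
    [[0.13,-2.1,0],[0,0,0]],
    [[0.14,-2.1,0],[0,0,0]],
    [[0,0,-2],[0,0,0]],
    [[0,0,-2],[0,0,0]],
    [[0,0,-2],[0,0,0]],
    [[0,0,-2],[0,0,0]],
    [[0,0,-2],[0,0,0]],
    [[0,0,-2],[0,0,0]],
    [[0,0,-1.5],[0,0,0]],
    [[0,0,-0.6],[0,0,0]]
  ]
}}

```text
clock: 70.6
tool_pos: [0.5631, -0.0203, 0.0469]
eef_rot: [0.686, 0.728, -0.0, -0.001]
contact_force: [-0.5, 0.6, -0.2]
opening: 1.001
finger_force: 0.0
```

Call:
{"method": "step_arm", "body": {
  "increments": [
    [[0,0,0],[0,0,0]],
    [[0,0,0],[0,0,0]],
    [[0,0,0],[0,0,0]],
    [[0,0,0],[0,0,0]],
    [[0,0,0],[0,0,0]],
    [[0,0,0],[0,0,0]],
    [[0,0,0],[0,0,0]],
    [[0,0,0],[0,0,0]],
    [[0,0,0],[0,0,0]],
    [[0,0,0],[0,0,0]]
  ],
  "fingers": 0.6,
  "grip_force": 20
}}

```text
clock: 71.6
tool_pos: [0.564, -0.0212, 0.0489]
eef_rot: [0.686, 0.727, 0.0, 0.0]
contact_force: [-1.1, 0.1, 5.3]
opening: 0.673
finger_force: 20.0
```

Call:
{"method": "step_arm", "body": {
  "increments": [
    [[0,0,0],[0,0,0]],
    [[0,0,0],[0,0,0]],
    [[0,0,0],[0,0,0]],
    [[0,0,0],[0,0,0]],
    [[0,0,0],[0,0,0]],
    [[0,0,0],[0,0,0]],
    [[0,0,0],[0,0,0]],
    [[0,0,0],[0,0,0]],
    [[0,0,0],[0,0,0]],
    [[0,0,0],[0,0,0]]
  ],
  "fingers": 0,
  "grip_force": 50
}}

```text
clock: 72.6
tool_pos: [0.564, -0.0213, 0.0489]
eef_rot: [0.686, 0.727, 0.0, 0.0]
contact_force: [-0.8, 0.1, 5.9]
opening: 0.677
finger_force: 50.0
```

Call:
{"method": "step_arm", "body": {
  "increments": [
    [[0,0,0.3],[0,0,0]],
    [[0,0,0.5],[0,0,0]],
    [[0,0,0.5],[0,0,0]],
    [[0,0,0.5],[0,0,0]],
    [[0,0,1],[0,0,0]],
    [[0,0,2],[0,0,0]],
    [[0,0,2.5],[0,0,0]],
    [[0,0,2.5],[0,0,0]],
    [[0,0,2.5],[0,0,0]],
    [[0,0,1.5],[0,0,0]]
  ]
}}

```text
clock: 73.6
tool_pos: [0.5643, -0.0211, 0.1887]
eef_rot: [0.686, 0.727, 0.001, 0.001]
contact_force: [0.0, 0.3, -2.8]
opening: 0.673
finger_force: 50.0
```

```bash
python3 - <<'E'
from h import *
s=r.get_state(); print(s['tool_pos'],s['opening'],s['contact_force'])
for n in ('top0','w1'):
    c,p,d=load(n); W=cloud(c,d); h=cv2.cvtColor(p,cv2.COLOR_RGB2HSV)
    reg=(W[...,0]>.47)&(W[...,0]<.68)&(W[...,1]<-.19)&(W[...,1]>-.55)&(W[...,2]<.07)
    blue=reg&(h[...,0]>85)&(h[...,0]<115)&(h[...,1]>12)&(h[...,2]>110)
    base=reg&(p.max(2)<70)
    for nm,m in (('glass',blue),('base',base|blue)):
        k,l,st,ce=cv2.connectedComponentsWithStats(m.astype(np.uint8)); i=1+st[1:,4].argmax(); m=l==i; q=W[m]
        print(n,nm,m.sum(),[np.round(x,1) for x in cv2.minAreaRect((q[:,:2]*1000).astype(np.float32))],np.percentile(q[:,2],[1,50,99]).round(3))
        if nm=='glass':
            A=np.c_[q[:,:2],np.ones(len(q))]; print('plane',np.linalg.lstsq(A,q[:,2],rcond=None)[0].round(3))
            cnt=max(cv2.findContours(m.astype(np.uint8),0,2)[0],key=cv2.contourArea); print(cv2.boxPoints(cv2.minAreaRect(cnt)).round(0).tolist())
    post=(W[...,1]<-.4)&(W[...,1]>-.6)&(W[...,0]>.45)&(W[...,0]<.65)&(W[...,2]>.1)&(W[...,2]<.21)
    q=W[post]; print('post',len(q),[np.round(np.percentile(q[:,i],[2,50,98]),3) for i in range(3)] if len(q) else '')
E
```

```text
[ 0.56428024 -0.02106608  0.1887103 ] 0.6729134166385499 [ 0.01353688  0.29835432 -2.75530014]
top0 glass 1003 [array([ 574.2, -335.7]), array([164. ,  96.8]), np.float64(81.4)] [0.014 0.032 0.05 ]
plane [ 0.299 -0.042 -0.154]
[[277.0, 203.0], [281.0, 179.0], [321.0, 186.0], [317.0, 210.0]]
top0 base 1003 [array([ 574.2, -335.7]), array([164. ,  96.8]), np.float64(81.4)] [0.014 0.032 0.05 ]
post 35 [array([0.545, 0.553, 0.56 ]), array([-0.492, -0.484, -0.47 ]), array([0.113, 0.185, 0.203])]
w1 glass 6466 [array([ 573.9, -336. ]), array([159.3,  94.3]), np.float64(81.6)] [0.014 0.029 0.043]
plane [ 0.309 -0.044 -0.163]
[[271.0, 275.0], [292.0, 172.0], [365.0, 187.0], [343.0, 290.0]]
w1 base 10340 [array([ 576.6, -367.7]), array([247.3, 128.4]), np.float64(82.0)] [0.004 0.022 0.044]
post 123 [array([0.549, 0.552, 0.556]), array([-0.486, -0.483, -0.481]), array([0.101, 0.116, 0.131])]
```

Call:
{"method": "step_arm", "body": {
  "increments": [
    [[0.05,-1,0],[0,0,-0.6]],
    [[0.1,-2,0],[0,0,-1.2]],
    [[0.1,-2,0],[0,0,-1.2]],
    [[0.1,-2.2,0],[0,0,-1.2]],
    [[0.1,-2.5,0],[0,0,-1.2]],
    [[0.1,-2.5,0],[0,0,-1.2]],
    [[0.1,-2.5,0],[0,0,-1.2]],
    [[0.1,-2.5,0],[0,0,-1.2]],
    [[0.1,-2.5,0],[0,0,-1.2]],
    [[0.05,-2.5,0],[0,0,-1.2]]
  ]
}}

```text
clock: 74.6
tool_pos: [0.5714, -0.2453, 0.185]
eef_rot: [0.756, 0.655, -0.001, -0.001]
contact_force: [-0.5, 0.4, -2.0]
opening: 0.676
finger_force: 50.0
```

Call:
{"method": "step_arm", "body": {
  "increments": [
    [[0.04,-2.5,-0.2],[0,0,-0.2]],
    [[0,-2.5,-0.3],[0,0,0]],
    [[0,-2,-0.5],[0,0,0]],
    [[0,-1.5,-0.5],[0,0,0]],
    [[0,-1,-0.5],[0,0,0]],
    [[0,0,0],[0,0,0]],
    [[0,0,0],[0,0,0]],
    [[0,0,0],[0,0,0]],
    [[0,0,0],[0,0,0]],
    [[0,0,0],[0,0,0]]
  ]
}}

```text
clock: 75.6
tool_pos: [0.5735, -0.3375, 0.1665]
eef_rot: [0.756, 0.655, 0.0, 0.0]
contact_force: [-0.2, -0.5, -2.4]
opening: 0.675
finger_force: 50.0
```

```bash
python3 - <<'E'
from h import *
s=r.get_state();R=Rot.from_quat(s['eef_rot']).as_matrix();print(s['tool_pos'],np.degrees(np.arctan2(R[1,0],R[0,0])),s['contact_force'],s['opening'])
c,p,d=snap('wrist','w24'); W=cloud(c,d)
m=(abs(W[...,0]-.574)<.06)&(abs(W[...,1]+.337)<.13)&(W[...,2]>.17)&(W[...,2]<.2); m[260:]=0
q=W[m]; A=np.c_[q[:,0]-.574,q[:,1]+.337,np.ones(len(q))]; x=np.linalg.lstsq(A,q[:,2],rcond=None)[0]; print(len(q),'plane slope deg',np.degrees(x[:2]),'top z',x[2],'y range',np.percentile(q[:,1],[.5,99.5]))
print(cv2.minAreaRect((q[:,:2]*1000).astype(np.float32)))
c,p,d=snap('scene','s24'); W=cloud(c,d)
m=(abs(W[...,0]-.56)<.1)&(W[...,1]<-.42)&(W[...,1]>-.56)&(W[...,2]>.15)&(W[...,2]<.22)&(p[...,0]>150)&(p[...,1]<80); q=W[m]; print('red pointer',len(q),q.mean(0) if len(q) else '')
E
```

```text
[ 0.57345004 -0.33752573  0.16652878] 81.7714275071005 [-0.17503842 -0.51047662 -2.36285913] 0.6752116829507545
30961 plane slope deg [-0.06794344  0.74231079] top z 0.18155910994494867 y range [-0.33288168 -0.23575146]
((581.77490234375, -284.70111083984375), (95.31702423095703, 89.62165069580078), 81.78821563720703)
red pointer 2 [ 0.55406988 -0.47078366  0.17943899]
```

Call:
{"method": "step_arm", "body": {
  "increments": [
    [[0,0,0.18],[0,0,0]],
    [[0,0,0],[0,0,0]],
    [[0,0,0],[0,0,0]],
    [[0,0,0],[0,0,0]],
    [[0,0,0],[0,0,0]],
    [[0,0,0],[0,0,0]],
    [[0,0,0],[0,0,0]],
    [[0,0,0],[0,0,0]],
    [[0,0,0],[0,0,0]],
    [[0,0,0],[0,0,0]]
  ]
}}

```text
clock: 76.7
tool_pos: [0.5731, -0.3383, 0.1679]
eef_rot: [0.756, 0.654, 0.0, 0.0]
contact_force: [0.4, -0.2, -2.6]
opening: 0.672
finger_force: 50.0
```

Call:
{"method": "step_arm", "body": {
  "increments": [
    [[0,0,0],[0,0,0]],
    [[0,0,0],[0,0,0]],
    [[0,0,0],[0,0,0]],
    [[0,0,0],[0,0,0]],
    [[0,0,0],[0,0,0]],
    [[0,0,0],[0,0,0]],
    [[0,0,0],[0,0,0]],
    [[0,0,0],[0,0,0]],
    [[0,0,0],[0,0,0]],
    [[0,0,0],[0,0,0]]
  ]
}}

```text
clock: 77.7
tool_pos: [0.5731, -0.3383, 0.1679]
eef_rot: [0.756, 0.654, 0.0, 0.0]
contact_force: [0.2, -0.3, -2.6]
opening: 0.674
finger_force: 50.0
```

Call:
{"method": "step_arm", "body": {
  "increments": [
    [[0,0,0],[0,0,0]],
    [[0,0,0],[0,0,0]],
    [[0,0,0],[0,0,0]],
    [[0,0,0],[0,0,0]],
    [[0,0,0],[0,0,0]],
    [[0,0,0],[0,0,0]],
    [[0,0,0],[0,0,0]],
    [[0,0,0],[0,0,0]],
    [[0,0,0],[0,0,0]],
    [[0,0,0],[0,0,0]]
  ]
}}

```text
clock: 78.7
tool_pos: [0.5731, -0.3383, 0.1679]
eef_rot: [0.756, 0.654, 0.0, 0.0]
contact_force: [0.7, -0.4, -3.5]
opening: 0.673
finger_force: 50.0
```

Call:
{"method": "step_arm", "body": {
  "increments": [
    [[0,0,0],[0,0,0]],
    [[0,0,0],[0,0,0]],
    [[0,0,0],[0,0,0]],
    [[0,0,0],[0,0,0]],
    [[0,0,0],[0,0,0]],
    [[0,0,0],[0,0,0]],
    [[0,0,0],[0,0,0]],
    [[0,0,0],[0,0,0]],
    [[0,0,0],[0,0,0]],
    [[0,0,0],[0,0,0]]
  ]
}}

```text
clock: 79.7
tool_pos: [0.5731, -0.3383, 0.1679]
eef_rot: [0.756, 0.654, 0.0, 0.0]
contact_force: [-0.5, 0.1, -2.5]
opening: 0.676
finger_force: 50.0
```

Call:
{"method": "step_arm", "body": {
  "increments": [
    [[0,0,0],[0,0,0]],
    [[0,0,0],[0,0,0]],
    [[0,0,0],[0,0,0]],
    [[0,0,0],[0,0,0]],
    [[0,0,0],[0,0,0]],
    [[0,0,0],[0,0,0]],
    [[0,0,0],[0,0,0]],
    [[0,0,0],[0,0,0]],
    [[0,0,0],[0,0,0]],
    [[0,0,0],[0,0,0]]
  ]
}}

```text
clock: 80.7
tool_pos: [0.5731, -0.3383, 0.1679]
eef_rot: [0.756, 0.654, 0.0, 0.0]
contact_force: [0.4, 0.1, -2.4]
opening: 0.676
finger_force: 50.0
```

```bash
python3 - <<'E'
from h import *
for n in ('top0','w8'):
    c,p,d=load(n); W=cloud(c,d); h=cv2.cvtColor(p,cv2.COLOR_RGB2HSV)
    m=(W[...,0]>.35)&(W[...,0]<.62)&(W[...,1]>.23)&(W[...,1]<.6)&(W[...,2]<.02)&(p.max(2)<150)&(p[...,2]>=p[...,0])
    m=cv2.morphologyEx(m.astype(np.uint8),cv2.MORPH_CLOSE,np.ones((5,5))); m=cv2.morphologyEx(m,cv2.MORPH_OPEN,np.ones((5,5)))
    k,l,st,ce=cv2.connectedComponentsWithStats(m); i=1+st[1:,4].argmax(); q=W[l==i]; print(n,len(q),[np.round(x,1) for x in cv2.minAreaRect((q[:,:2]*1000).astype(np.float32))],np.median(q[:,2]))
# things on/near mat
c,p,d=load('w8')
f=lambda x,y:(x*.64,y*.64)
for q in ((153,271),(317,286)): print(onz(c,*f(*q),.004))
E
```

```text
top0 1872 [array([451.8, 181.8]), array([666.8, 132.9]), np.float64(85.8)] 0.004668520306034716
w8 20590 [array([493.6, 373.9]), array([214.5, 197.4]), np.float64(88.1)] 0.0019053723495288401
[0.39395468 0.27154383 0.004     ]
[0.5327105  0.26635038 0.004     ]
```

Call:
{"method": "step_arm", "body": {
  "increments": [
    [[0,0.5,0.3],[0,0,0]],
    [[-0.3,1.5,0.5],[0,0,0]],
    [[-0.6,3,0.5],[0,0,0.3]],
    [[-0.6,3.5,0],[0,0,0.3]],
    [[-0.6,4,0],[0,0,0.3]],
    [[-0.6,4,0],[0,0,0.3]],
    [[-0.6,4,0],[0,0,0.3]],
    [[-0.6,4,0],[0,0,0.3]],
    [[-0.6,4,0],[0,0,0.3]],
    [[-0.6,4,0],[0,0,0.3]]
  ]
}}

```text
clock: 81.7
tool_pos: [0.5219, -0.0112, 0.1815]
eef_rot: [0.742, 0.67, 0.001, 0.0]
contact_force: [0.9, 1.3, -2.1]
opening: 0.67
finger_force: 50.0
```

Call:
{"method": "step_arm", "body": {
  "increments": [
    [[-0.6,4,0],[0,0,0.4]],
    [[-0.6,4,0],[0,0,0.4]],
    [[-0.6,4,0],[0,0,0.4]],
    [[-0.6,4,0],[0,0,0.4]],
    [[-0.6,4,0],[0,0,0.4]],
    [[-0.6,4,0],[0,0,0.4]],
    [[-0.6,4,0],[0,0,0.4]],
    [[-0.6,4,0],[0,0,0.4]],
    [[-0.5,3,0],[0,0,0.3]],
    [[-0.2,2,0],[0,0,0.2]]
  ]
}}

```text
clock: 82.7
tool_pos: [0.4653, 0.3609, 0.1817]
eef_rot: [0.719, 0.695, 0.001, -0.001]
contact_force: [-0.0, 0.4, -2.0]
opening: 0.677
finger_force: 50.0
```

Call:
{"method": "step_arm", "body": {
  "increments": [
    [[0,1.5,0],[0,0,0]],
    [[0,1,0],[0,0,0]],
    [[0,0,0],[0,0,0]],
    [[0,0,0],[0,0,0]],
    [[0,0,0],[0,0,0]],
    [[0,0,0],[0,0,0]],
    [[0,0,0],[0,0,0]],
    [[0,0,0],[0,0,0]],
    [[0,0,0],[0,0,0]],
    [[0,0,0],[0,0,0]]
  ]
}}

```text
clock: 83.7
tool_pos: [0.4671, 0.3817, 0.1809]
eef_rot: [0.721, 0.693, 0.0, 0.0]
contact_force: [0.2, 0.3, -1.9]
opening: 0.672
finger_force: 50.0
```

```bash
python3 - <<'E'
from h import *
s=r.get_state();R=Rot.from_quat(s['eef_rot']).as_matrix();print(s['tool_pos'],np.degrees(np.arctan2(R[1,0],R[0,0])),s['contact_force'],s['q'])
c,p,d=snap('wrist','w25'); cv2.imwrite('pics/w25b.png',cv2.resize(p[:,:,::-1],(640,480)))
f=lambda c0,y:proj(c,np.c_[c0,y])
a=np.radians(-2.1);U=np.array([[np.cos(a),-np.sin(a)],[np.sin(a),np.cos(a)]])
K=(U@(np.array([(70,125),(-70,125),(-70,-125),(70,-125)]).T/1000)).T+[.469,.393]
print('mat pred px(640)',proj(c,np.c_[K,np.full(4,.004)]).round(1)*1.25)
E
```

```text
[0.46712491 0.38168718 0.18094592] 87.80224627899071 [ 0.22873701  0.33611422 -1.89754205] [-0.49372441  0.76414619 -0.4782241   1.68183609  0.45596361  0.80858186
 -1.21670608]
mat pred px(640) [[407.875  46.25 ]
 [224.375  46.5  ]
 [244.625 333.625]
 [388.375 333.375]]
```

View pics/w25b.png

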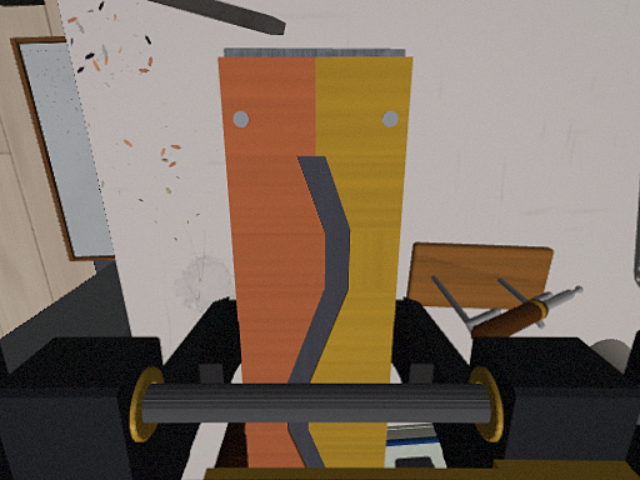

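The plaque is held level over the mat; the mat's far edge is at (224–406,49), as predicted. The burnisher at (475–580,290–335) I check by projection before going down.

```bash
python3 - <<'E'
from h import *
c,p,d=load('w25'); print(proj(c,[[.610,.322,.085],[.6957,.3153,.025],[.573,.325,.111]])*1.25)
E
```

```text
[[516.82225252 321.2480346 ]
 [580.49009971 290.24609176]
 [480.35848991 339.0747238 ]]
```

Call:
{"method": "step_arm", "body": {
  "increments": [
    [[0.2,1.1,0],[0,0,0]],
    [[0,0,-1.5],[0,0,0]],
    [[0,0,-2],[0,0,0]],
    [[0,0,-2],[0,0,0]],
    [[0,0,-2],[0,0,0]],
    [[0,0,-2],[0,0,0]],
    [[0,0,-2],[0,0,0]],
    [[0,0,-2],[0,0,0]],
    [[0,0,-1],[0,0,0]],
    [[0,0,0],[0,0,0]]
  ]
}}

```text
clock: 84.75
tool_pos: [0.4684, 0.3928, 0.0346]
eef_rot: [0.72, 0.694, -0.001, -0.0]
contact_force: [-0.7, 1.1, -2.0]
opening: 0.676
finger_force: 50.0
```

Call:
{"method": "step_arm", "body": {
  "increments": [
    [[0,0,-0.8],[0,0,0]],
    [[0,0,-0.8],[0,0,0]],
    [[0,0,-0.5],[0,0,0]],
    [[0,0,-0.3],[0,0,0]],
    [[0,0,-0.2],[0,0,0]],
    [[0,0,0],[0,0,0]],
    [[0,0,0],[0,0,0]],
    [[0,0,0],[0,0,0]],
    [[0,0,0],[0,0,0]],
    [[0,0,0],[0,0,0]]
  ]
}}

```text
clock: 85.75
tool_pos: [0.4692, 0.3928, 0.0101]
eef_rot: [0.721, 0.693, 0.0, 0.0]
contact_force: [0.2, 0.0, -3.7]
opening: 0.678
finger_force: 50.0
```

Call:
{"method": "step_arm", "body": {
  "increments": [
    [[0,0,-0.2],[0,0,0]],
    [[0,0,-0.15],[0,0,0]],
    [[0,0,-0.1],[0,0,0]],
    [[0,0,0],[0,0,0]],
    [[0,0,0],[0,0,0]],
    [[0,0,0],[0,0,0]],
    [[0,0,0],[0,0,0]],
    [[0,0,0],[0,0,0]],
    [[0,0,0],[0,0,0]],
    [[0,0,0],[0,0,0]]
  ]
}}

```text
clock: 86.75
tool_pos: [0.4691, 0.3928, 0.0055]
eef_rot: [0.721, 0.693, 0.0, 0.0]
contact_force: [-0.1, 0.1, -2.6]
opening: 0.668
finger_force: 50.0
```

Call:
{"method": "step_arm", "body": {
  "increments": [
    [[0,0,0],[0,0,0]],
    [[0,0,0],[0,0,0]],
    [[0,0,0],[0,0,0]],
    [[0,0,0],[0,0,0]],
    [[0,0,0],[0,0,0]],
    [[0,0,0],[0,0,0]],
    [[0,0,0],[0,0,0]],
    [[0,0,0],[0,0,0]],
    [[0,0,0],[0,0,0]],
    [[0,0,0],[0,0,0]]
  ],
  "grip_force": 3
}}

```text
clock: 87.75
tool_pos: [0.4691, 0.3928, 0.0055]
eef_rot: [0.721, 0.693, 0.0, 0.0]
contact_force: [0.6, -0.2, -3.1]
opening: 0.68
finger_force: 3.0
```

Call:
{"method": "step_arm", "body": {
  "increments": [
    [[0,0,-0.1],[0,0,0]],
    [[0,0,0],[0,0,0]],
    [[0,0,0],[0,0,0]],
    [[0,0,0],[0,0,0]],
    [[0,0,0],[0,0,0]],
    [[0,0,0],[0,0,0]],
    [[0,0,0],[0,0,0]],
    [[0,0,0],[0,0,0]],
    [[0,0,0],[0,0,0]],
    [[0,0,0],[0,0,0]]
  ]
}}

```text
clock: 88.75
tool_pos: [0.4692, 0.3928, 0.0046]
eef_rot: [0.721, 0.693, 0.0, 0.0]
contact_force: [-0.6, 0.3, 0.3]
opening: 0.679
finger_force: 4.7
```

Call:
{"method": "step_arm", "body": {
  "increments": [
    [[0,0,0],[0,0,0]],
    [[0,0,0],[0,0,0]],
    [[0,0,0],[0,0,0]],
    [[0,0,0],[0,0,0]],
    [[0,0,0],[0,0,0]],
    [[0,0,0],[0,0,0]],
    [[0,0,0],[0,0,0]],
    [[0,0,0],[0,0,0]],
    [[0,0,0],[0,0,0]],
    [[0,0,0],[0,0,0]]
  ],
  "fingers": 0.7
}}

```text
clock: 89.75
tool_pos: [0.4692, 0.3929, 0.0045]
eef_rot: [0.721, 0.693, 0.0, -0.0]
contact_force: [0.7, 0.3, 2.4]
opening: 0.697
finger_force: 1.2
```

Call:
{"method": "step_arm", "body": {
  "increments": [
    [[0,0,0],[0,0,0]],
    [[0,0,0],[0,0,0]],
    [[0,0,0],[0,0,0]],
    [[0,0,0],[0,0,0]],
    [[0,0,1],[0,0,0]],
    [[0,0,2],[0,0,0]],
    [[0,0,3],[0,0,0]],
    [[0,0,4],[0,0,0]],
    [[0,0,5],[0,0,0]],
    [[0,0,5],[0,0,0]]
  ],
  "fingers": 1
}}

```text
clock: 90.75
tool_pos: [0.4676, 0.3922, 0.2061]
eef_rot: [0.72, 0.694, -0.001, -0.0]
contact_force: [0.4, 1.0, 0.5]
opening: 0.998
finger_force: 0.0
```

```bash
python3 - <<'E'
from h import *
s=r.get_state(); print(s['clock'],s['tool_pos'],s['contact_force'],s['opening'])
c,p,d=snap('wrist','w26'); W=cloud(c,d); h=cv2.cvtColor(p,cv2.COLOR_RGB2HSV)
m=(abs(W[...,0]-.469)<.09)&(W[...,1]>.25)&(W[...,1]<.53)&(h[...,1]>130)&(W[...,2]<.03)
k,l,st,ce=cv2.connectedComponentsWithStats(cv2.morphologyEx(m.astype(np.uint8),cv2.MORPH_CLOSE,np.ones((9,9)))); i=1+st[1:,4].argmax(); q=W[(l==i)&m]
print('plaque',cv2.minAreaRect((q[:,:2]*1000).astype(np.float32)),np.percentile(q[:,2],[2,50,98]))
c,p,d=snap('scene','s26'); W=cloud(c,d); c2,p2,d2=snap('top','t26'); T=cloud(c2,d2); T0=cloud(*[load('top0')[i] for i in (0,2)])
# scraper standing, flask, cone unchanged
for n,x,y,rr in (('scraper',.444,-.285,.06),('flask',.774,-.03,.05),('cone',.748,.217,.04)):
    for nm,A in (('now',T),('t0',T0)):
        m=(np.hypot(A[...,0]-x,A[...,1]-y)<rr)&(A[...,2]>.03); k=A[m]; print(n,nm,m.sum(),k.mean(0).round(3),k[:,2].max().round(3)) if m.any() else print(n,nm,'none')
h2=cv2.cvtColor(p2,cv2.COLOR_RGB2HSV)
g=(h2[...,0]>50)&(h2[...,0]<70)&(h2[...,1]>150); print('lighter',T[g].mean(0))
E
```

```text
90.75 [0.4675901  0.39218392 0.20609708] [0.42185301 0.98682871 0.54046199] 0.9975380228131563
plaque ((470.6140441894531, 393.14727783203125), (200.0192413330078, 61.05402374267578), 87.89289093017578) [0.01255469 0.01408808 0.01560192]
scraper now 139 [ 0.445 -0.284  0.062] 0.075
scraper t0 136 [ 0.45  -0.29   0.062] 0.073
flask now 298 [ 0.777 -0.025  0.147] 0.254
flask t0 299 [ 0.776 -0.024  0.152] 0.254
cone now 101 [0.753 0.225 0.083] 0.166
cone t0 105 [0.754 0.224 0.085] 0.165
lighter [nan nan nan]<stdin>:13: RuntimeWarning: Mean of empty slice.
  ret = um.true_divide(
```

```bash
python3 - <<'E'
from h import *
a=load('t5')[1].astype(int); c,p,d=load('t26'); W=cloud(c,d); b=p.astype(int)
df=(abs(a-b).max(2)>45); reg=(W[...,0]>.3)&(W[...,0]<.85)&(W[...,1]>-.55)&(W[...,1]<.3)
k,l,st,ce=cv2.connectedComponentsWithStats((df&reg).astype(np.uint8))
for i in range(1,k):
    if st[i,4]>8: print(st[i,4],W[l==i].mean(0).round(3))
h=cv2.cvtColor(p,cv2.COLOR_RGB2HSV); g=(h[...,0]>12)&(h[...,0]<30)&(h[...,1]>90)&(abs(W[...,0]-.6)<.25)&(abs(W[...,1]+.02)<.25)
k,l,st,ce=cv2.connectedComponentsWithStats(g.astype(np.uint8))
for i in range(1,k):
    if st[i,4]>15: print('brass',st[i,4],W[l==i].mean(0).round(3))
E
```

```text
81 [ 0.658 -0.041  0.053]
64 [ 0.64  -0.078  0.006]
717 [ 0.568 -0.021  0.047]
268 [ 0.543 -0.32   0.028]
3559 [0.366 0.175 0.77 ]
2076 [ 0.409 -0.357  0.019]
20 [0.471 0.298 0.018]
23 [ 0.435 -0.247  0.044]
brass 91 [ 0.65  -0.05   0.066]
brass 85 [0.644 0.043 0.012]
brass 42 [0.366 0.116 0.042]
```

```bash
python3 - <<'E'
from h import *
for n in ('t6','t26'):
    c,p,d=load(n); W=cloud(c,d); m=(W[...,0]>.605)&(W[...,0]<.69)&(W[...,1]>-.16)&(W[...,1]<.08)
    vv,uu=np.where(m); print(n); 
    s=W[vv.min():vv.max()+1:2,uu.min():uu.max()+1:2,2]; print((s*1000).astype(int))
E
```

```text
t6
[[1243 1242 1242 ... 1248 1248 1249]
 [1237 1238 1237 ... 1246 1245 1246]
 [1234 1234 1233 ... 1241 1242 1242]
 ...
 [   6    1    2 ...    8    4    3]
 [   7    6    2 ...   -6    0   -3]
 [   4    8    0 ...    3    3    0]]
t26
[[1244 1242 1242 ... 1248 1249 1248]
 [1238 1238 1238 ... 1244 1246 1247]
 [1235 1235 1233 ... 1242 1241 1242]
 ...
 [   2    7    0 ...   -2    2   -3]
 [ 567  552    2 ...    0   10   -1]
 [ 589  586  569 ...    1    1    1]]
```

Call:
{"method": "step_arm", "body": {
  "increments": [
    [[0,-3,1],[0,0,0]],
    [[0,-3,1],[0,0,0]],
    [[0,-3,0],[0,0,0]],
    [[0,-3,0],[0,0,0]],
    [[0.5,-3,0],[0,0,0]],
    [[0.5,-3,0],[0,0,0]],
    [[0.5,-3,0],[0,0,0]],
    [[0.5,-2,0],[0,0,0]],
    [[0,0,0],[0,0,0]],
    [[0,0,0],[0,0,0]]
  ]
}}

```text
clock: 91.9
tool_pos: [0.4881, 0.1629, 0.2236]
eef_rot: [0.721, 0.693, -0.001, -0.001]
contact_force: [0.6, -0.5, 0.9]
opening: 1.002
finger_force: 0.0
```

Call:
{"method": "step_arm", "body": {
  "increments": [
    [[0.5,-1.5,0],[0,0,0]],
    [[0.5,-1.5,0],[0,0,0]],
    [[0.5,-1.5,0],[0,0,0]],
    [[0.5,-1,0],[0,0,0]],
    [[0,0,0],[0,0,0]],
    [[0,0,0],[0,0,0]],
    [[0,0,0],[0,0,0]],
    [[0,0,0],[0,0,0]],
    [[0,0,0],[0,0,0]],
    [[0,0,0],[0,0,0]]
  ]
}}

```text
clock: 92.9
tool_pos: [0.509, 0.1081, 0.2245]
eef_rot: [0.72, 0.694, 0.0, 0.0]
contact_force: [-0.1, -0.8, 0.2]
opening: 1.0
finger_force: 0.0
```

```bash
python3 - <<'E'
from h import *
s=r.get_state(); print(s['tool_pos'])
c,p,d=snap('wrist','w27'); W=cloud(c,d); h=cv2.cvtColor(p,cv2.COLOR_RGB2HSV)
reg=(W[...,0]>.45)&(W[...,0]<.75)&(W[...,1]>-.2)&(W[...,1]<.16)
g=reg&(h[...,0]>12)&(h[...,0]<30)&(h[...,1]>90)
for nm,m in (('brass',g),('raised',reg&(W[...,0]>.6)&(W[...,2]>.008))):
    k,l,st,ce=cv2.connectedComponentsWithStats(m.astype(np.uint8))
    for i in range(1,k):
        if st[i,4]>60: q=W[l==i]; print(nm,st[i,4],[np.round(x,0) for x in cv2.minAreaRect((q[:,:2]*1000).astype(np.float32))],np.percentile(q[:,2],[2,50,98]).round(3))
E
```

```text
[0.5090241  0.1080509  0.22450917]
brass 288 [array([556., 118.]), array([15., 23.]), np.float64(17.0)] [0.077 0.097 0.098]
brass 1187 [array([647.,  40.]), array([43., 61.]), np.float64(48.0)] [0.004 0.008 0.02 ]
brass 1098 [array([460., 133.]), array([17.,  4.]), np.float64(89.0)] [0.295 0.304 0.308]
brass 1065 [array([561., 129.]), array([17.,  3.]), np.float64(90.0)] [0.295 0.305 0.308]
brass 2953 [array([537., 123.]), array([31., 67.]), np.float64(66.0)] [0.311 0.314 0.316]
raised 1611 [array([681.,  72.]), array([ 78., 217.]), np.float64(26.0)] [0.008 0.02  0.022]
raised 189 [array([629.,  56.]), array([41., 13.]), np.float64(51.0)] [0.009 0.017 0.021]
raised 465 [array([657.,  33.]), array([42., 15.]), np.float64(47.0)] [0.008 0.014 0.02 ]
raised 284 [array([606., -18.]), array([12., 69.]), np.float64(0.0)] [0.013 0.016 0.034]
raised 70 [array([ 604., -112.]), array([ 8., 14.]), np.float64(4.0)] [0.052 0.061 0.063]
raised 563 [array([ 656., -182.]), array([89., 10.]), np.float64(5.0)] [0.008 0.017 0.022]
```

Call:
{"method": "step_arm", "body": {
  "increments": [
    [[0,-2,1],[0,0,0]],
    [[0,-2,1],[0,0,0]],
    [[0,-2,0],[0,0,0]],
    [[0,-2,0],[0,0,0]],
    [[0,-2,0],[0,0,0]],
    [[0,-2,0],[0,0,0]],
    [[0,0,0],[0,0,0]],
    [[0,0,0],[0,0,0]],
    [[0,0,0],[0,0,0]],
    [[0,0,0],[0,0,0]]
  ]
}}

```text
clock: 93.95
tool_pos: [0.5092, -0.0108, 0.2446]
eef_rot: [0.72, 0.694, 0.0, -0.0]
contact_force: [-1.1, -0.5, -0.2]
opening: 1.004
finger_force: 0.0
```

```bash
python3 - <<'E'
from h import *
c,p,d=snap('wrist','w28'); W=cloud(c,d); h=cv2.cvtColor(p,cv2.COLOR_RGB2HSV)
reg=(W[...,0]>.45)&(W[...,0]<.75)&(W[...,1]>-.21)&(W[...,1]<.16)&(W[...,2]<.15)
g=reg&(h[...,0]>12)&(h[...,0]<30)&(h[...,1]>90)
sil=reg&(h[...,1]<30)&(p.max(2)>120)&(W[...,2]>.008)&(W[...,0]>.6)&(W[...,0]<.69)
for nm,m in (('brass',g),('silver',sil)):
    k,l,st,ce=cv2.connectedComponentsWithStats(m.astype(np.uint8))
    for i in range(1,k):
        if st[i,4]>60: q=W[l==i]; print(nm,st[i,4],[np.round(x,0) for x in cv2.minAreaRect((q[:,:2]*1000).astype(np.float32))],np.percentile(q[:,2],[2,50,98]).round(3))
E
```

```text
brass 357 [array([557., 121.]), array([20., 15.]), np.float64(4.0)] [0.075 0.097 0.098]
brass 1459 [array([647.,  42.]), array([44., 56.]), np.float64(50.0)] [0.004 0.008 0.02 ]
brass 1186 [array([660., -49.]), array([51., 49.]), np.float64(49.0)] [0.004 0.009 0.02 ]
silver 309 [array([620., -14.]), array([41., 15.]), np.float64(9.0)] [0.009 0.022 0.034]
silver 333 [array([ 659., -112.]), array([15., 52.]), np.float64(66.0)] [0.008 0.009 0.011]
```

```bash
python3 -c "
from plant import r
print(r.finish_job())"
```

```text
the job is handed in; nothing more can be done
None
```

The job is done and handed in at about 94 s: all four offcuts are in the tray, the scraper stands on the bench, the seam is burnished, the burnisher is back in its rest and the jaw is open. The plaque was held over the mirror for about four seconds and lies flat within the mat's edges, though I had to let it drop the last 6 mm or so because the fingertips reached below its underside.

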